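Gauge the stone sleeves, sort them and shut the drawer

ROBOT

A 6-joint arm with a two-finger parallel gripper is mounted at the origin on the work surface. World frame = base frame: x ahead of the robot, y to its left, z up, the work surface at z = 0. Lengths are in m, angles in degrees, forces in N, time in s.
With the tool pointing down it reaches from about 0.375 to 0.975 m from the base axis. Payload 3.8 kg.
Tool frame: the origin (TCP) lies at the very end of the fingers, on their centre line; the grasp point (between the pads) lies arm.pinch_z behind it (arm.pinch_z is the distance from the TCP to the grasp point, in m); z points along the fingers, x is the direction in which the jaws open and shut, and the axes are right-handed (so a half turn about z gives the same grasp; the last joint's range is limited). The gripper opens to 85 mm and grips with 20 to 120 N. Pads are 22 mm wide; open, the fingers measure 114 mm over their backs; the gripper's body (76 mm by 85 mm) begins 54 mm behind the grasp point. The pads swing forward as they close: fully open they stand 13 mm farther back than shut.
Start: joints at [-75.166, 15.12, 91.902, -0, 72.978, -2.114], TCP at [0.197, -0.646, 0.231] pointing down, gripper open.
Joint ranges: [-150.88, 150.88], [-54.13, 125.18], [17.81, 147.31], [-75.09, 255.09], [0, 152.58], [-146.25, 146.25]. Speed limits (degrees/s): [147.25, 147.25, 180, 180, 180, 180].

INTERFACE

Orientations are given as [roll, pitch, yaw] about the fixed x, y, z axes, in that order (R = Rz(yaw) Ry(pitch) Rx(roll)).
In Python, from cell import arm gives the robot as it stands. The module is installed in compiled form; this text tells all that it offers.
- The arm moves only by the tool apply_moves, never from a script. Its argument "rows" is a list of rows, each an object with "gripper": the opening, from 0 (shut) to 1 (fully open); "dp": the shift along the tool's x, y, z in m, a list of three; "twist": the turn about the tool's z in degrees. A call has 1 to 12 rows; each row is the pose to reach, as a shift and turn from the pose commanded when the call began, along the tool's axes at that moment; what a row does not reach only later rows make up. A row lasts 1/12 s, in which the tool goes at most 41.7 mm and 7.16 degrees, less where a joint would pass 70% of its speed; a pose out of reach is approached as far as the arm can. A call with a gripper value outside its range is refused whole. The fingers move at their own pace and stop on an object; "force" is the grip in N (left out, the last holds). Time passes only in rows, so rows that repeat a pose let the fingers close. It gives the time, the measured TCP pose, the force and the opening at its end, in the units of the state.
- arm.sense(): the state, without advancing time (a new reading comes with each control period).
- arm.read_camera(name): name is "scene" or "side" or "wrist"; returns (picture, depth): 384x512x3 uint8, blue, green, red; 384x512 float32, m along the optical axis (not along the pixel's ray), 0 where there is no reading.
- arm.calibration(name): a dict with "intrinsics" (3x3 intrinsics, pixels), "view" (4x4, takes a point from world to camera coordinates); the wrist camera has in their place "mount" (4x4, takes a point from camera to tool coordinates, whose origin is the TCP and whose axes are the tool frame's). Camera axes: x right, y down, z forward; pixel columns grow to the right and rows downward; lengths in m; the calibration is good to about 2 mm. A picture is of the moment at which its call begins: read the wrist's pose just before it. calibration takes no time and is no camera call.
- arm.finish_job(): hands the job in, once; it reports no verdict.
Trained networks look in the newest picture that a camera, given by its name, has taken for a name from the list of things; names that differ only in an ending like _2 or _b are one class to them, and where a whole thing is asked for, a point or a joint stands for the part that bears it (a point fixed in the world has none). Each returns a list of dicts, best first, with "conf" (0 to 1); they miss things now and then, are a little off and sometimes report something else, mostly with a low value. They report only what shows in the picture. A call takes as long as a camera call. They do not tell look-alikes from the thing itself.
- arm.masks_of(camera, label): "mask" (384x512 bool, what is visible of it) and "box" ([left, top, right, bottom] in pixels, round what is visible of it).
The state is a dict: "clock": time; "joints": joint angles; "qd": joint speeds; "joint_efforts": joint torques, N m; "position": TCP position; "tcp_rot": TCP orientation; "ft_force": force on the tool from outside, world axes, zero at the start; "torque": the same for the moment, N m; "grip_width": finger opening in m.
Only numpy, scipy, OpenCV 4.12 (cv2) and the standard library are available. Lean on these libraries where they do the work, as an engineer would, in place of code of your own. Each camera call takes 0.05 s, during which the arm holds its last target.

TASK

Slide every stone sleeve onto a gauge pin of its own and let go, so that all of them stand on the pins together and show which ones go right down and which ride up on the shoulder. Then stand those that went right down on end on the floor of the open drawer and those that rode high on end on the floor of the plywood rework tray, and push the drawer home, without slamming it, until it snaps in at its detent. Do not disturb the other things on the bench.

Things in the scene. Friction and masses are not known exactly. Their poses are not given: they have to be found in the camera images.
- sleeve_a: one of up to five turned stone sleeves (short upright tubes with a raised band round the middle), all alike outside: 38 mm across, 30 mm high; the bore is either 17 or 22 mm, which its name does not tell. Origin at the centre of its underside, z along the bore. Absent in some starts
- sleeve_b: one of up to five turned stone sleeves (short upright tubes with a raised band round the middle), all alike outside: 38 mm across, 30 mm high; the bore is either 17 or 22 mm, which its name does not tell. Origin at the centre of its underside, z along the bore. Absent in some starts
- sleeve_c: one of up to five turned stone sleeves (short upright tubes with a raised band round the middle), all alike outside: 38 mm across, 30 mm high; the bore is either 17 or 22 mm, which its name does not tell. Origin at the centre of its underside, z along the bore. Absent in some starts
- sleeve_d: one of up to five turned stone sleeves (short upright tubes with a raised band round the middle), all alike outside: 38 mm across, 30 mm high; the bore is either 17 or 22 mm, which its name does not tell. Origin at the centre of its underside, z along the bore. Absent in some starts
- sleeve_e: one of up to five turned stone sleeves (short upright tubes with a raised band round the middle), all alike outside: 38 mm across, 30 mm high; the bore is either 17 or 22 mm, which its name does not tell. Origin at the centre of its underside, z along the bore. Absent in some starts
- gauge: light wooden stand, 250 (x) x 64 x 15 mm, fixed, with four equal upright steel pins in a row along its x, 60 mm apart. Pin: 19.4 mm thick for the lower 22 mm, then a 3 mm sloping shoulder, then a 13 mm nose with a tapered tip; 45 mm high in all. A sleeve that fits goes right down to the wood; others ride on the shoulder, 23 mm higher. Origin: centre of underside
- pin0 (a point): foot of a gauge pin: on its axis, at the top of the wooden base (15 mm above the bench); axes as the gauge
- pin1 (a point): foot of a gauge pin: on its axis, at the top of the wooden base (15 mm above the bench); axes as the gauge
- pin2 (a point): foot of a gauge pin: on its axis, at the top of the wooden base (15 mm above the bench); axes as the gauge
- pin3 (a point): foot of a gauge pin: on its axis, at the top of the wooden base (15 mm above the bench); axes as the gauge
- tray_in (a point): centre of the inner floor of the low open plywood rework tray, 250 (x) x 90 (y) x 22 mm high, walls and floor 5 mm; x along its length. Fixed
- cabinet: dark wooden one-drawer bench cabinet, 230 (x, deep) x 210 (y) x 88 mm high; fixed; origin at the centre of its underside; its drawer comes out along its own -x
- drawer (a joint): how far the drawer stands out of the cabinet, in m: 0 is fully home, 0.165 fully out. In the last 8 mm a spring detent resists (up to about 10 N), then pulls it home and holds it
- drawer_floor (a point): centre of the drawer's inner floor (22 mm above the bench), moving with the drawer; axes as the cabinet. Inside, the drawer measures 188 (x) x 168 (y) mm, with walls 38 mm high. The front board is 204 mm wide, its outer face 112 mm from here in -x, its top edge 58 mm above the floor. Open from above between x = -94 mm and x = joint value - 100 mm; the rest is under the cabinet
- drawer_knob (a point): centre of the outer end of the drawer's brass knob (26 mm across, standing 22 mm off the front board, 52 mm above the bench); axes as the cabinet
- bud: bystander: a small carved flower bud, bone-coloured, 48 mm wide and 37 mm high, standing among the sleeves; not to be disturbed
- scroll: bystander: a carved spiral disc, bone-coloured, 100 mm wide; not to be disturbed
- bead_bowl: bystander: a small white bowl of beads, 100 mm wide; not to be disturbed
- handpiece: bystander: a dark engraving handpiece lying down, 150 mm long; not to be disturbed
- chisel: bystander: a hand chisel with a dark wooden handle, 140 mm long, lying down; not to be disturbed
- dust_brush: bystander: a small brush, lying down; not to be disturbed
- offcut: bystander: a stone block, 70 x 45 x 30 mm; not to be disturbed
There are look-alikes about, which are no part of the job. Leave any black, orange or yellow look-alike of the sleeve_a alone.

How it is judged (in metres and radians):
On the way, in this order (a step that is already met when the one before it is completed fails the run):
1. all sleeves present stand released on gauge pins at the same time, as far down as they go (((horizontal distance between sleeve_a and pin0 below 0.006 m and z of sleeve_a in the frame of pin0 below 0.028 m) or (horizontal distance between sleeve_a and pin1 below 0.006 m and z of sleeve_a in the frame of pin1 below 0.028 m) or (horizontal distance between sleeve_a and pin2 below 0.006 m and z of sleeve_a in the frame of pin2 below 0.028 m) or (horizontal distance between sleeve_a and pin3 below 0.006 m and z of sleeve_a in the frame of pin3 below 0.028 m)) and angle between each of sleeve_a, sleeve_b, sleeve_c, sleeve_d, sleeve_e's own z axis and vertical below 0.15 rad and contact force between the fingers and sleeve_a below 0.1 N and ((horizontal distance between sleeve_b and pin0 below 0.006 m and z of sleeve_b in the frame of pin0 below 0.005 m) or (horizontal distance between sleeve_b and pin1 below 0.006 m and z of sleeve_b in the frame of pin1 below 0.005 m) or (horizontal distance between sleeve_b and pin2 below 0.006 m and z of sleeve_b in the frame of pin2 below 0.005 m) or (horizontal distance between sleeve_b and pin3 below 0.006 m and z of sleeve_b in the frame of pin3 below 0.005 m)) and contact force between the fingers and sleeve_b below 0.1 N and ((horizontal distance between sleeve_c and pin0 below 0.006 m and z of sleeve_c in the frame of pin0 below 0.028 m) or (horizontal distance between sleeve_c and pin1 below 0.006 m and z of sleeve_c in the frame of pin1 below 0.028 m) or (horizontal distance between sleeve_c and pin2 below 0.006 m and z of sleeve_c in the frame of pin2 below 0.028 m) or (horizontal distance between sleeve_c and pin3 below 0.006 m and z of sleeve_c in the frame of pin3 below 0.028 m)) and contact force between the fingers and sleeve_c below 0.1 N and ((horizontal distance between sleeve_d and pin0 below 0.006 m and z of sleeve_d in the frame of pin0 below 0.005 m) or (horizontal distance between sleeve_d and pin1 below 0.006 m and z of sleeve_d in the frame of pin1 below 0.005 m) or (horizontal distance between sleeve_d and pin2 below 0.006 m and z of sleeve_d in the frame of pin2 below 0.005 m) or (horizontal distance between sleeve_d and pin3 below 0.006 m and z of sleeve_d in the frame of pin3 below 0.005 m)) and contact force between the fingers and sleeve_d below 0.1 N and ((horizontal distance between sleeve_e and pin0 below 0.006 m and z of sleeve_e in the frame of pin0 below 0.005 m) or (horizontal distance between sleeve_e and pin1 below 0.006 m and z of sleeve_e in the frame of pin1 below 0.005 m) or (horizontal distance between sleeve_e and pin2 below 0.006 m and z of sleeve_e in the frame of pin2 below 0.005 m) or (horizontal distance between sleeve_e and pin3 below 0.006 m and z of sleeve_e in the frame of pin3 below 0.005 m)) and contact force between the fingers and sleeve_e below 0.1 N), for 0.2 s.
2. the fitting sleeves stand in the drawer (x of sleeve_b in the frame of drawer_floor between -0.094 and 0.094 m and y of sleeve_b in the frame of drawer_floor between -0.084 and 0.084 m and z of sleeve_b in the frame of drawer_floor between -0.006 and 0.008 m and angle between each of sleeve_b, sleeve_d, sleeve_e's own z axis and vertical below 0.2 rad and x of sleeve_d in the frame of drawer_floor between -0.094 and 0.094 m and y of sleeve_d in the frame of drawer_floor between -0.084 and 0.084 m and z of sleeve_d in the frame of drawer_floor between -0.006 and 0.008 m and x of sleeve_e in the frame of drawer_floor between -0.094 and 0.094 m and y of sleeve_e in the frame of drawer_floor between -0.084 and 0.084 m and z of sleeve_e in the frame of drawer_floor between -0.006 and 0.008 m), for 0.2 s.
3. the drawer is home at its detent, with the fitting sleeves in it (all of step 2 and value of joint drawer below 0.0025 m), for 0.2 s.
At the end, for the whole second after the job is handed in: the drawer is within 2.5 mm of home; every sleeve that went right down stands upright (within 0.2 rad) on the drawer's floor, every sleeve that rode high stands upright on the tray's floor; all at rest (all of step 3 and x of sleeve_a in the frame of tray_in between -0.12 and 0.12 m and y of sleeve_a in the frame of tray_in between -0.04 and 0.04 m and z of sleeve_a in the frame of tray_in between -0.006 and 0.008 m and angle between each of sleeve_a, sleeve_c's own z axis and vertical below 0.2 rad and x of sleeve_c in the frame of tray_in between -0.12 and 0.12 m and y of sleeve_c in the frame of tray_in between -0.04 and 0.04 m and z of sleeve_c in the frame of tray_in between -0.006 and 0.008 m and linear speed of each of sleeve_a, sleeve_b, sleeve_c, sleeve_d, sleeve_e below 0.02 m/s); the robot touches nothing.
It fails at once if the drawer is slammed (closing faster than 0.4 m/s) (velocity of joint drawer below -0.4 m/s).
It fails at once if a bystander is moved more than 50 mm (distance of any of bud, scroll, bead_bowl, handpiece, chisel, dust_brush, offcut from where it was at the start of the episode above 0.05 m).
Of sleeve_a, sleeve_b, sleeve_c, sleeve_d, sleeve_e only 3 to 4 are there at a start; the rules pass over those that are not, and their reading is None.
At some moment in a run one of sleeve_a, sleeve_b, sleeve_c, sleeve_d, sleeve_e may be knocked a few centimetres aside while the robot is not near it.
It also fails if it takes over 210 s, if anything falls off the work surface, if the arm or the gripper's body presses on something with over 40 N, if the wrist force passes 120 N, or if a joint passes its speed limit or range.

## Working session

There is one attempt and no reset: what is moved stays moved. The work goes in short steps, Python scripts to look and compute and a tool call to move; the robot and the scene stay as the last step left them, time stands still between calls to the robot, and variables do not carry over. Pictures are saved under pics/ and viewed, and the job is handed in when it is done.

Besides the shell and the picture viewer there is one more tool, called after "Emit:" by a JSON object that holds its "fn" and its "kwargs". apply_moves: Moves the arm, as the interface text tells. Its arguments: {"type":"object","properties":{"rows":{"type":"array","items":{"type":"object","properties":{"gripper":{"type":"number"},"dp":{"type":"array","items":{"type":"number"}},"twist":{"type":"number"}}}},"force":{"type":"number"}},"required":["rows"]}

```bash
mkdir -p pics; ls; cat > h.py <<'E'
import numpy as np, cv2
from cell import arm
from scipy.spatial.transform import Rotation as R
def T_tool(s=None):
    s=s or arm.sense(); T=np.eye(4); T[:3,:3]=R.from_euler('xyz',s['tcp_rot'],degrees=True).as_matrix(); T[:3,3]=s['position']; return T
def c2w(name,s=None):
    c=arm.calibration(name)
    if 'view' in c: return np.linalg.inv(np.array(c['view']))
    return T_tool(s)@np.array(c['mount'])
def grab(name,fn=None):
    s=arm.sense(); T=c2w(name,s); p,d=arm.read_camera(name)
    if fn: cv2.imwrite('pics/'+fn,p)
    return p,d,T
def cloud(name,d,T):
    K=np.array(arm.calibration(name)['intrinsics']); h,w=d.shape
    u,v=np.meshgrid(np.arange(w),np.arange(h))
    P=np.stack([(u-K[0,2])/K[0,0]*d,(v-K[1,2])/K[1,1]*d,d,np.ones_like(d)],-1)@T.T
    P=P[...,:3]; P[d<=0]=np.nan; return P
E
python3 - <<'E'
from h import *
print(arm.sense()); print(arm.pinch_z)
for n in ['scene','side','wrist']:
    p,d,T=grab(n,n+'0.png'); print(n,T.round(3).tolist(), np.array(arm.calibration(n)['intrinsics']).round(1).tolist())
E
```

```text
pics
{'clock': 0.0, 'joints': array([-7.51678067e+01,  1.51698693e+01,  9.19813415e+01, -3.60790872e-04,
        7.29784060e+01, -2.11398309e+00]), 'qd': array([-0.05182458, -0.04490424,  0.01609996,  0.03584626,  0.04321706,
       -0.00354402]), 'joint_efforts': array([ 7.65437799e-04, -5.15109622e+01, -3.67317867e+01,  5.42962795e-06,
        1.29758994e-02, -3.00544230e-06]), 'position': array([ 0.19655431, -0.64497767,  0.22995286]), 'tcp_rot': array([-1.79995563e+02,  1.29541378e-01, -7.30537126e+01]), 'ft_force': array([ 0.40962641,  0.3114534 , -0.40326693]), 'torque': array([ 0.05380729,  0.02075022, -0.03041974]), 'grip_width': 0.08508963140770451}
0.0187
scene [[-0.858, 0.332, -0.391, 1.0], [0.513, 0.561, -0.65, 0.703], [0.004, -0.758, -0.652, 0.845], [0.0, 0.0, 0.0, 1.0]] [[460.1, 0.0, 260.9], [0.0, 460.1, 193.6], [0.0, 0.0, 1.0]]
side [[-0.955, -0.189, 0.228, 0.339], [-0.296, 0.651, -0.699, 0.638], [-0.016, -0.735, -0.678, 0.745], [0.0, 0.0, 0.0, 1.0]] [[354.0, 0.0, 254.3], [0.0, 354.0, 192.8], [0.0, 0.0, 1.0]]
wrist [[0.293, -0.909, -0.297, 0.272], [-0.956, -0.279, -0.089, -0.623], [-0.002, 0.31, -0.951, 0.373], [0.0, 0.0, 0.0, 1.0]] [[312.6, 0.0, 254.0], [0.0, 312.6, 192.8], [0.0, 0.0, 1.0]]
```

View pics/scene0.png

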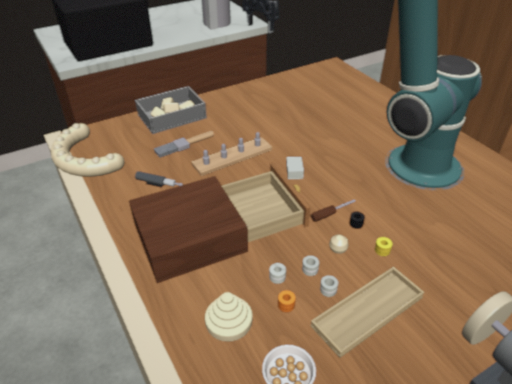

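View pics/side0.png

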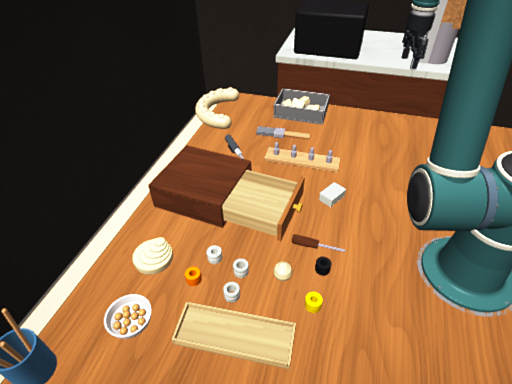

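View pics/wrist0.png

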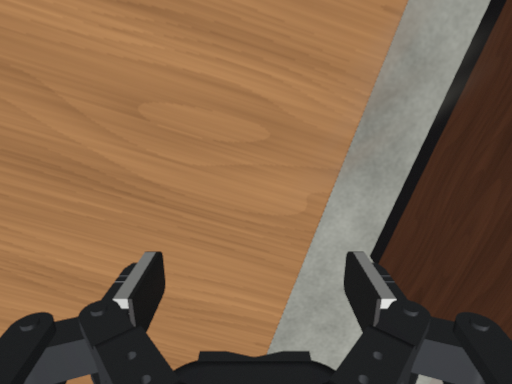

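Three white/grey sleeves show at scene (278,272), (311,265) and (329,286). Things that could be confused with them: orange (287,300), black (357,219), yellow (384,246), and the bone bud (339,243). Next I'll measure and crop.

```bash
python3 - <<'E'
from h import *
res={}
for n in ['scene','side']:
    p,d,T=grab(n); P=cloud(n,d,T)
    x0,y0,x1,y1=(250,190,420,350) if n=='scene' else (140,220,330,360)
    cv2.imwrite(f'pics/crop_{n}.png',cv2.resize(p[y0:y1,x0:x1],None,fx=4,fy=4,interpolation=cv2.INTER_CUBIC))
    for lab in ['sleeve_a','bud']:
        for m in arm.masks_of(n,lab):
            Q=P[m['mask']]; Q=Q[~np.isnan(Q[:,0])]
            top=Q[Q[:,2]>Q[:,2].max()-.006]
            col=p[m['mask']].mean(0).round()
            (cx,cy),r=cv2.minEnclosingCircle(top[:,:2].astype(np.float32))
            print(n,lab,round(m['conf'],2),m['box'],'col',col,'circ',np.round([cx,cy,r],4),'zmax',Q[:,2].max().round(4),len(Q))
    for lab in ['gauge','drawer','tray_in','cabinet','offcut','chisel','scroll','handpiece','dust_brush','bead_bowl']:
        for m in arm.masks_of(n,lab)[:2]:
            Q=P[m['mask']]; Q=Q[~np.isnan(Q[:,0])]
            print(n,lab,round(m['conf'],2),m['box'],np.percentile(Q,[2,50,98],axis=0).round(3).tolist())
    np.save(f'P_{n}.npy',P)
print(arm.sense()['clock'])
E
```

```text
scene sleeve_a 0.75 [350.0, 212.6, 365.6, 228.4] col [34. 39. 47.] circ [0.346  0.0933 0.0195] zmax 0.0371 233
scene sleeve_a 0.72 [375.5, 238.2, 393.3, 257.1] col [ 67. 170. 183.] circ [0.3502 0.1979 0.0195] zmax 0.0357 265
scene sleeve_a 0.71 [266.9, 263.8, 287.3, 286.4] col [166. 173. 173.] circ [0.6154 0.1368 0.0194] zmax 0.0361 297
scene sleeve_a 0.71 [318.4, 274.8, 335.7, 298.7] col [155. 162. 163.] circ [0.5373 0.227  0.0198] zmax 0.0352 319
scene sleeve_a 0.7 [276.3, 288.5, 292.4, 313.3] col [ 54. 121. 188.] circ [0.6397 0.2127 0.0193] zmax 0.035 327
scene sleeve_a 0.52 [303.9, 254.7, 318.8, 273.2] col [157. 164. 164.] circ [0.5365 0.1571 0.0193] zmax 0.0349 284
scene bud 0.72 [194.0, 132.7, 272.6, 178.3] col [123. 149. 175.] circ [ 0.483  -0.3264  0.0936] zmax 0.0644 1342
scene gauge 0.93 [191.2, 133.0, 273.0, 175.5] [[0.365, -0.359, 0.004], [0.495, -0.321, 0.017], [0.606, -0.295, 0.06]]
scene drawer 0.9 [222.7, 163.1, 310.6, 242.4] [[0.453, -0.153, 0.021], [0.514, -0.061, 0.031], [0.61, 0.041, 0.082]]
scene tray_in 0.89 [311.2, 267.6, 422.8, 355.2] [[0.376, 0.269, 0.003], [
[... 3312 characters left out ...]
136.3, 242.1, 156.8] [[0.689, -0.377, 0.003], [0.731, -0.327, 0.023], [0.773, -0.287, 0.029]]
side handpiece 0.46 [265.8, 142.3, 339.6, 172.3] [[0.363, -0.36, 0.003], [0.477, -0.322, 0.016], [0.599, -0.296, 0.056]]
side dust_brush 0.95 [256.1, 124.1, 311.5, 137.7] [[0.498, -0.506, 0.003], [0.605, -0.459, 0.018], [0.676, -0.439, 0.023]]
side dust_brush 0.59 [264.2, 141.4, 342.7, 171.6] [[0.363, -0.359, 0.005], [0.473, -0.322, 0.016], [0.597, -0.297, 0.055]]
side bead_bowl 0.93 [103.8, 293.7, 152.1, 339.3] [[0.682, 0.309, 0.004], [0.731, 0.353, 0.023], [0.772, 0.399, 0.036]]
side bead_bowl 0.56 [223.5, 278.9, 239.2, 300.4] [[0.517, 0.21, 0.002], [0.534, 0.23, 0.026], [0.55, 0.244, 0.033]]
1.45
```

View pics/crop_scene.png

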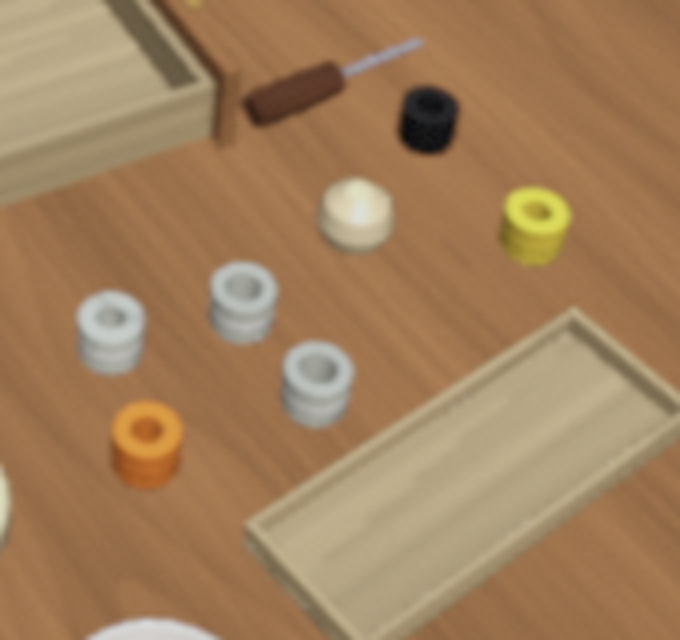

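```bash
python3 - <<'E'
from h import *
P=np.concatenate([np.load(f'P_{n}.npy').reshape(-1,3) for n in ['scene','side']])
P=P[~np.isnan(P[:,0])]
# gauge
g=P[(abs(P[:,0]-.485)<.16)&(abs(P[:,1]+.326)<.06)]
base=g[(g[:,2]>.012)&(g[:,2]<.022)]
print('base',cv2.minAreaRect(base[:,:2].astype(np.float32)))
pins=g[g[:,2]>.045]; pins=pins[np.argsort(pins[:,0])]
print(len(pins), 'zmax',pins[:,2].max())
br=np.where(np.diff(pins[:,0])>.02)[0]+1
for c in np.split(pins,br): print(len(c),c.mean(0).round(4), c[:,2].max().round(4))
# tray
t=P[(abs(P[:,0]-.497)<.16)&(abs(P[:,1]-.316)<.07)&(P[:,2]>.017)&(P[:,2]<.03)]
print('tray',cv2.minAreaRect(t[:,:2].astype(np.float32)))
# cabinet top
t=P[(P[:,2]>.084)&(P[:,2]<.1)&(abs(P[:,1]+.07)<.2)&(P[:,0]>.45)]
print('cab',cv2.minAreaRect(t[:,:2].astype(np.float32)),t.min(0),t.max(0))
# drawer front top edge
f=P[(P[:,2]>.074)&(P[:,2]<.084)&(abs(P[:,1]+.06)<.13)&(P[:,0]>.40)&(P[:,0]<.6)]
print('front',cv2.minAreaRect(f[:,:2].astype(np.float32)),f[:,2].max())
E
```

```text
base ((0.48282408714294434, -0.3296850025653839), (0.25126388669013977, 0.07265707850456238), 0.7819840908050537)
186 zmax 0.064440623610587
44 [ 0.3936 -0.3296  0.0553] 0.0635
49 [ 0.4528 -0.3285  0.0544] 0.0637
45 [ 0.5132 -0.3266  0.0544] 0.0631
48 [ 0.5725 -0.325   0.055 ] 0.0644
tray ((0.49654722213745117, 0.3158324956893921), (0.25258830189704895, 0.092186838388443), 4.840435028076172)
cab ((1.0009346008300781, -0.10841242969036102), (0.21621659398078918, 1.0961861610412598), 84.54598236083984) [ 0.45117456 -0.2679378   0.08400708] [1.54006557 0.04722949 0.0999178 ]
front ((0.4593665897846222, -0.05544634908437729), (0.20630745589733124, 0.014860601164400578), 85.14932250976562) 0.08380374713477345
```

The crop confirms three grey-white sleeves, and the orange, black and yellow rings and the bud are separate from them. I'll move over the gauge first and measure with the wrist camera.

```bash
cat >> h.py <<'E'
def go(*tgts):
    s=arm.sense(); T=T_tool(s); y0=s['tcp_rot'][2]
    for x,y,z,yaw in tgts:
        dp=T[:3,:3].T@(np.array([x,y,z])-T[:3,3])
        tw=-(yaw-y0); tw=(tw+180)%360-180
        n=max(np.linalg.norm(dp)/.0417,abs(tw)/7.16)
        print('dp',dp.round(4).tolist(),'twist',round(tw,1),'rows>=',round(n,1))
def st():
    s=arm.sense(); print('t',round(s['clock'],2),'pos',s['position'].round(4),'rpy',s['tcp_rot'].round(2),'F',s['ft_force'].round(1),'w',round(s['grip_width'],4),'j',s['joints'].round(0))
E
python3 -c "
from h import *
st();go((.483,-.327,.25,-90)); st()"
```

```text
t 1.45 pos [ 0.1968 -0.6457  0.2313] rpy [-180.      0.    -73.05] F [0.1 0.4 1. ] w 0.0854 j [-75.  15.  92.   0.  73.  -2.]
dp [-0.2214, -0.3667, -0.0187] twist 16.9 rows>= 10.3
t 1.45 pos [ 0.1968 -0.6457  0.2313] rpy [-180.      0.    -73.05] F [0.1 0.4 1. ] w 0.0854 j [-75.  15.  92.   0.  73.  -2.]
```

Emit:
{"fn": "apply_moves", "kwargs": {"rows": [{"dp":[-0.2214,-0.3667,-0.0187],"twist":16.9},{"dp":[-0.2214,-0.3667,-0.0187],"twist":16.9},{"dp":[-0.2214,-0.3667,-0.0187],"twist":16.9},{"dp":[-0.2214,-0.3667,-0.0187],"twist":16.9},{"dp":[-0.2214,-0.3667,-0.0187],"twist":16.9},{"dp":[-0.2214,-0.3667,-0.0187],"twist":16.9},{"dp":[-0.2214,-0.3667,-0.0187],"twist":16.9},{"dp":[-0.2214,-0.3667,-0.0187],"twist":16.9},{"dp":[-0.2214,-0.3667,-0.0187],"twist":16.9},{"dp":[-0.2214,-0.3667,-0.0187],"twist":16.9},{"dp":[-0.2214,-0.3667,-0.0187],"twist":16.9},{"dp":[-0.2214,-0.3667,-0.0187],"twist":16.9,"gripper":0.6}], "force": 40}}

```text
invalid input
```

Emit:
{"fn": "apply_moves", "kwargs": {"rows": [{"dp":[0,0,0],"gripper":0.6},{"dp":[0,0,0],"gripper":0.6}]}}

```text
invalid input
```

```bash
python3 - <<'E'
from h import *
st()
p,d,T=grab('wrist','w1.png'); P=cloud('wrist',d,T); np.save('P_w1.npy',P)
Q=P.reshape(-1,3); Q=Q[~np.isnan(Q[:,0])]
g=Q[(abs(Q[:,0]-.485)<.16)&(abs(Q[:,1]+.326)<.06)]
base=g[(g[:,2]>.010)&(g[:,2]<.020)]
print('base',cv2.minAreaRect(base[:,:2].astype(np.float32)),base[:,2].mean())
pins=g[(g[:,2]>.045)&(g[:,2]<.07)]; pins=pins[np.argsort(pins[:,0])]
br=np.where(np.diff(pins[:,0])>.02)[0]+1
for c in np.split(pins,br): print(len(c),c.mean(0).round(4),((c.min(0)+c.max(0))/2).round(4), c[:,2].max().round(4))
E
```

```text
t 1.45 pos [ 0.1968 -0.6457  0.2313] rpy [-180.      0.    -73.05] F [0.1 0.4 1. ] w 0.0854 j [-75.  15.  92.   0.  73.  -2.]
base ((0.0, 0.0), (0.0, 0.0), 0.0) nan<stdin>:7: RuntimeWarning: Mean of empty slice.
  ret = ret.dtype.type(ret / rcount)
<stdin>:10: RuntimeWarning: Mean of empty slice.
  ret = um.true_divide(
Traceback (most recent call last):
ValueError: zero-size array to reduction operation minimum which has no identity
```

View pics/w1.png

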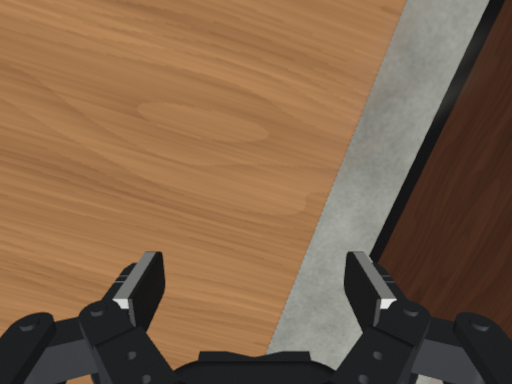

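The moves were refused, so the arm hasn't moved. Probably every row has to carry all the fields.

Emit:
{"fn": "apply_moves", "kwargs": {"rows": [{"dp":[-0.2214,-0.3667,-0.0187],"twist":16.9,"gripper":0.6},{"dp":[-0.2214,-0.3667,-0.0187],"twist":16.9,"gripper":0.6},{"dp":[-0.2214,-0.3667,-0.0187],"twist":16.9,"gripper":0.6},{"dp":[-0.2214,-0.3667,-0.0187],"twist":16.9,"gripper":0.6},{"dp":[-0.2214,-0.3667,-0.0187],"twist":16.9,"gripper":0.6},{"dp":[-0.2214,-0.3667,-0.0187],"twist":16.9,"gripper":0.6},{"dp":[-0.2214,-0.3667,-0.0187],"twist":16.9,"gripper":0.6},{"dp":[-0.2214,-0.3667,-0.0187],"twist":16.9,"gripper":0.6},{"dp":[-0.2214,-0.3667,-0.0187],"twist":16.9,"gripper":0.6},{"dp":[-0.2214,-0.3667,-0.0187],"twist":16.9,"gripper":0.6},{"dp":[-0.2214,-0.3667,-0.0187],"twist":16.9,"gripper":0.6},{"dp":[-0.2214,-0.3667,-0.0187],"twist":16.9,"gripper":0.6}], "force": 40}}

```text
clock: 2.5
position: [0.4852, -0.3244, 0.2504]
tcp_rot: [-179.9, 0.0, -89.7]
ft_force: [0.6, -0.7, -0.0]
grip_width: 0.0516
```

Emit:
{"fn": "apply_moves", "kwargs": {"rows": [{"dp":[0,0,0],"twist":0,"gripper":0.6},{"dp":[0,0,0],"twist":0,"gripper":0.6}]}}

```text
clock: 2.67
position: [0.4823, -0.3278, 0.2498]
tcp_rot: [180.0, -0.0, -90.0]
ft_force: [0.1, 0.5, -0.5]
grip_width: 0.0515
```

```bash
python3 - <<'E'
from h import *
st()
p,d,T=grab('wrist','w2.png'); P=cloud('wrist',d,T); np.save('P_w1.npy',P)
Q=P.reshape(-1,3); Q=Q[~np.isnan(Q[:,0])]
g=Q[(abs(Q[:,0]-.485)<.16)&(abs(Q[:,1]+.326)<.06)]
base=g[(g[:,2]>.010)&(g[:,2]<.020)]
print('base',cv2.minAreaRect(base[:,:2].astype(np.float32)),base[:,2].mean())
pins=g[(g[:,2]>.045)&(g[:,2]<.07)]; pins=pins[np.argsort(pins[:,0])]
br=np.where(np.diff(pins[:,0])>.02)[0]+1
for c in np.split(pins,br): print(len(c),c.mean(0).round(4),((c.min(0)+c.max(0))/2).round(4), c[:,2].max().round(4))
E
```

```text
t 2.67 pos [ 0.4823 -0.3278  0.2498] rpy [ 1.7996e+02 -3.0000e-02 -8.9970e+01] F [ 0.1  0.5 -0.5] w 0.0515 j [-37.   5. 102.  -0.  73.  53.]
base ((0.4821018576622009, -0.33211126923561096), (0.24941881000995636, 0.0639491155743599), 1.5454812049865723) 0.014713547877840598
120 [ 0.3943 -0.3344  0.0552] [ 0.3922 -0.3343  0.0528] 0.0605
120 [ 0.4537 -0.3329  0.0563] [ 0.4527 -0.3328  0.053 ] 0.0608
122 [ 0.5127 -0.3314  0.0574] [ 0.5119 -0.3319  0.0531] 0.061
131 [ 0.5716 -0.3297  0.0583] [ 0.5717 -0.3301  0.0583] 0.0615
```

View pics/w2.png

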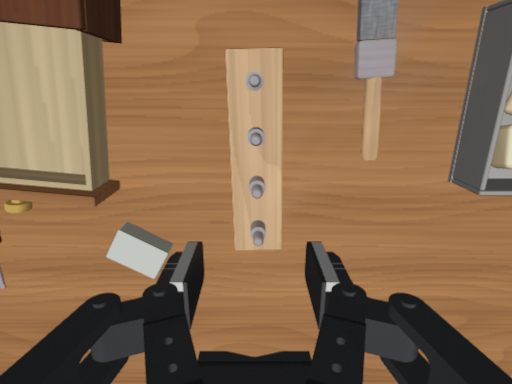

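Wrist fit of the gauge base is 249×64 mm, matching its real size, with centre (.482,-.332) and yaw 1.5°. Next, the sleeves with the same camera orientation so bias cancels.

```bash
python3 -c "
from h import *
go((.56,.175,.25,-90))"
```

```text
dp [-0.5031, -0.0777, -0.0004] twist -0.0 rows>= 12.2
```

Emit:
{"fn": "apply_moves", "kwargs": {"rows": [{"dp":[-0.5028,-0.0777,0],"twist":0,"gripper":0.6},{"dp":[-0.5028,-0.0777,0],"twist":0,"gripper":0.6},{"dp":[-0.5028,-0.0777,0],"twist":0,"gripper":0.6},{"dp":[-0.5028,-0.0777,0],"twist":0,"gripper":0.6},{"dp":[-0.5028,-0.0777,0],"twist":0,"gripper":0.6},{"dp":[-0.5028,-0.0777,0],"twist":0,"gripper":0.6},{"dp":[-0.5028,-0.0777,0],"twist":0,"gripper":0.6},{"dp":[-0.5028,-0.0777,0],"twist":0,"gripper":0.6},{"dp":[-0.5028,-0.0777,0],"twist":0,"gripper":0.6},{"dp":[-0.5028,-0.0777,0],"twist":0,"gripper":0.6},{"dp":[-0.5028,-0.0777,0],"twist":0,"gripper":0.6},{"dp":[-0.5028,-0.0777,0],"twist":0,"gripper":0.6}]}}

```text
clock: 3.72
position: [0.5594, 0.1673, 0.2501]
tcp_rot: [-180.0, -0.0, -90.1]
ft_force: [0.5, -0.8, -0.4]
grip_width: 0.0515
```

Emit:
{"fn": "apply_moves", "kwargs": {"rows": [{"dp":[0,0,0],"twist":0,"gripper":0.6},{"dp":[0,0,0],"twist":0,"gripper":0.6},{"dp":[0,0,0],"twist":0,"gripper":0.6}]}}

```text
clock: 3.97
position: [0.559, 0.1657, 0.2496]
tcp_rot: [180.0, -0.1, -90.0]
ft_force: [-0.3, -0.9, -0.1]
grip_width: 0.0511
```

```bash
cat >> h.py <<'E'
def circfit(X):
    A=np.c_[2*X,np.ones(len(X))]; s=np.linalg.lstsq(A,(X**2).sum(1),rcond=None)[0]
    return s[0],s[1],np.sqrt(s[2]+s[0]**2+s[1]**2)
def sleeves(fn,ztop=.030):
    st(); p,d,T=grab('wrist',fn); P=cloud('wrist',d,T)
    out=[]
    for m in arm.masks_of('wrist','sleeve_a'):
        Q=P[m['mask']]; c=p[m['mask']]; ok=~np.isnan(Q[:,0]); Q=Q[ok]
        if len(Q)<20: continue
        z=np.percentile(Q[:,2],90)
        top=Q[abs(Q[:,2]-z)<.004]
        hull=cv2.convexHull(top[:,:2].astype(np.float32))[:,0]
        cf=circfit(hull); me=cv2.minEnclosingCircle(top[:,:2].astype(np.float32))
        col=c.mean(0)
        print(round(m['conf'],2),np.round(m['box']),'col',col.round(),'fit',np.round(cf,4),'enc',np.round([*me[0],me[1]],4),'ztop',round(z,4),len(Q))
    return p,P
E
python3 -c "
from h import *
sleeves('w3.png')"
```

```text
t 3.97 pos [0.559  0.1657 0.2496] rpy [ 1.7996e+02 -7.0000e-02 -9.0010e+01] F [-0.3 -0.9 -0.1] w 0.0511 j [ 14.   5. 102.  -0.  73. 104.]
0.95 [188. 162. 217. 193.] col [152. 159. 159.] fit [0.5357 0.2243 0.0183] enc [0.5354 0.2244 0.0187] ztop 0.0303 720
0.9 [242. 158. 283. 193.] col [154. 163. 165.] fit [0.537  0.1546 0.0184] enc [0.537  0.1545 0.0187] ztop 0.0302 691
0.68 [260.  98. 303. 128.] col [179. 187. 186.] fit [0.6147 0.1348 0.0184] enc [0.6148 0.1349 0.0188] ztop 0.0305 812
0.65 [197.  70. 230. 107.] col [ 62. 146. 204.] fit [0.6394 0.2101 0.0184] enc [0.6394 0.2104 0.0188] ztop 0.0306 837
0.58 [286. 290. 316. 324.] col [26. 25. 27.] fit [0.3436 0.092  0.018 ] enc [0.3436 0.0911 0.0191] ztop 0.0299 643
```

View pics/w3.png

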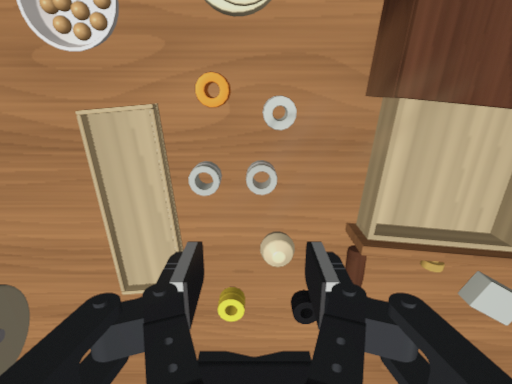

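The wrist picture shows the grey sleeves at (204,179), (262,178) and (280,113). Orange is at (212,90), yellow (231,304), black (305,306) and the bud (277,250). First grasp: A at (280,113).

Emit:
{"fn": "apply_moves", "kwargs": {"rows": [{"dp":[0.0308,-0.0558,0.1],"twist":0,"gripper":0.6},{"dp":[0.0308,-0.0558,0.1],"twist":0,"gripper":0.6},{"dp":[0.0308,-0.0558,0.15],"twist":0,"gripper":0.6},{"dp":[0.0308,-0.0558,0.19],"twist":0,"gripper":0.6},{"dp":[0.0308,-0.0558,0.21],"twist":0,"gripper":0.6},{"dp":[0.0308,-0.0558,0.23],"twist":0,"gripper":0.6},{"dp":[0.0308,-0.0558,0.245],"twist":0,"gripper":0.6},{"dp":[0.0308,-0.0558,0.245],"twist":0,"gripper":0.6},{"dp":[0.0308,-0.0558,0.245],"twist":0,"gripper":0.6}]}}

```text
clock: 4.82
position: [0.6139, 0.1345, 0.0041]
tcp_rot: [179.9, -0.0, -90.1]
ft_force: [-0.7, -0.2, 0.3]
grip_width: 0.0514
```

Emit:
{"fn": "apply_moves", "kwargs": {"rows": [{"dp":[0,0,0],"twist":0,"gripper":0.3},{"dp":[0,0,0],"twist":0,"gripper":0.3},{"dp":[0,0,0],"twist":0,"gripper":0.3},{"dp":[0,0,0],"twist":0,"gripper":0.3}]}}

```text
clock: 5.15
position: [0.6166, 0.1366, 0.0074]
tcp_rot: [-179.8, 0.0, -89.9]
ft_force: [0.1, -1.8, 4.5]
grip_width: 0.0367
```

```bash
python3 -c "
from h import *
st(); grab('wrist','w4.png')"
```

```text
t 5.15 pos [0.6166 0.1366 0.0074] rpy [-1.7976e+02  3.0000e-02 -8.9940e+01] F [ 0.1 -1.8  4.5] w 0.0367 j [ 10.  23. 107.  -0.  49. 100.]
```

View pics/w4.png

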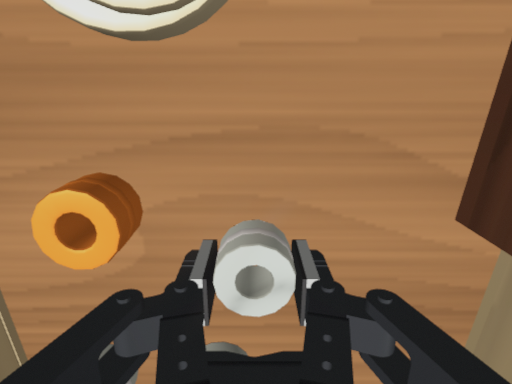

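Emit:
{"fn": "apply_moves", "kwargs": {"rows": [{"dp":[0,0,0],"twist":0,"gripper":0.3},{"dp":[0,0,0],"twist":0,"gripper":0.3}]}}

```text
clock: 5.37
position: [0.6166, 0.1366, 0.0074]
tcp_rot: [-179.8, 0.0, -89.9]
ft_force: [-0.3, -1.3, 6.4]
grip_width: 0.0372
```

```bash
python3 -c "
from h import *
st()
p,P=sleeves('w5.png')
"
```

```text
t 5.37 pos [0.6166 0.1366 0.0074] rpy [-1.7978e+02  1.0000e-02 -8.9920e+01] F [-0.3 -1.3  6.4] w 0.0372 j [ 10.  23. 107.  -0.  49. 100.]
t 5.37 pos [0.6166 0.1366 0.0074] rpy [-1.7978e+02  1.0000e-02 -8.9920e+01] F [-0.3 -1.3  6.4] w 0.0372 j [ 10.  23. 107.  -0.  49. 100.]
0.81 [212. 224. 298. 315.] col [165. 172. 170.] fit [0.615  0.135  0.0186] enc [0.6149 0.135  0.0191] ztop 0.0302 6221
0.74 [ 31. 170. 141. 271.] col [ 46. 116. 177.] fit [0.6393 0.2103 0.0189] enc [0.6393 0.2105 0.0197] ztop 0.0303 7986
0.64 [206. 341. 250. 354.] col [ 92. 103. 108.] fit [0.5414 0.1537 0.0147] enc [0.5506 0.1517 0.0118] ztop 0.0067 343
0.42 [100. 345. 134. 384.] col [ 93. 101. 102.] fit [0.5371 0.2217 0.0164] enc [0.5428 0.214  0.0133] ztop 0.0131 117
```

Emit:
{"fn": "apply_moves", "kwargs": {"rows": [{"dp":[0,0,-0.02],"twist":0,"gripper":0.3},{"dp":[0,0,-0.06],"twist":0,"gripper":0.3},{"dp":[0,0,-0.1],"twist":0,"gripper":0.3},{"dp":[0,0,-0.14],"twist":0,"gripper":0.3},{"dp":[0,0,-0.17],"twist":0,"gripper":0.3},{"dp":[0,0,-0.17],"twist":0,"gripper":0.3},{"dp":[0,0,-0.17],"twist":0,"gripper":0.3},{"dp":[0,0,-0.17],"twist":0,"gripper":0.3}]}}

```text
clock: 6.13
position: [0.6142, 0.1365, 0.1747]
tcp_rot: [180.0, -0.0, -89.9]
ft_force: [-0.9, 1.0, -0.7]
grip_width: 0.0372
```

```bash
cat >> h.py <<'E'
def inhand(fn):
    s=arm.sense(); p,d,T=grab('wrist',fn); P=cloud('wrist',d,T)
    ms=arm.masks_of('wrist','sleeve_a')
    Tt=T_tool(s)
    for m in ms:
        Q=P[m['mask']]; Q=Q[~np.isnan(Q[:,0])]
        L=(Q-Tt[:3,3])@Tt[:3,:3]
        if len(L)<500 or np.linalg.norm(np.median(L,0))>.06: continue
        z=np.percentile(L[:,2],10); top=L[abs(L[:,2]-z)<.004]
        hull=cv2.convexHull(top[:,:2].astype(np.float32))[:,0]
        print('in tool: fit',np.round(circfit(hull),4),'enc',cv2.minEnclosingCircle(top[:,:2].astype(np.float32)),'ztop tool',round(z,4),m['conf'],len(L))
E
python3 -c "
from h import *
st()
inhand('w6.png')
go((.5737,-.3281,.18,-90),(.5737,-.3281,.0857,-90))
"
```

```text
t 6.13 pos [0.6142 0.1365 0.1747] rpy [179.97  -0.   -89.93] F [-0.9  1.  -0.7] w 0.0372 j [ 10.  13. 101.   0.  66. 100.]
in tool: fit [0.0017 0.0018 0.0188] enc ((0.0017041387036442757, 0.0019129244610667229), 0.019207540899515152) ztop tool -0.0228 0.8 6335
dp [0.4643, 0.0399, -0.0069] twist 0.1 rows>= 11.2
dp [0.4643, 0.0395, 0.0874] twist 0.1 rows>= 11.4
```

View pics/w6.png

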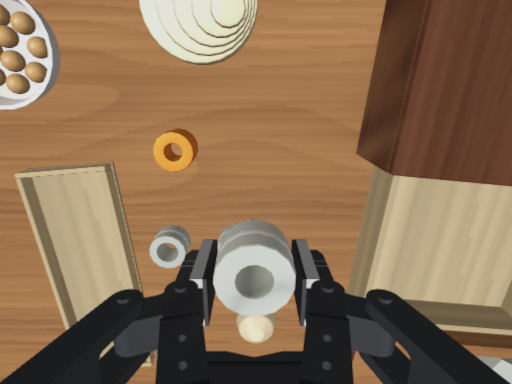

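Emit:
{"fn": "apply_moves", "kwargs": {"rows": [{"dp":[0.4643,0.0399,-0.007],"twist":0,"gripper":0.3},{"dp":[0.4643,0.0399,-0.007],"twist":0,"gripper":0.3},{"dp":[0.4643,0.0399,-0.007],"twist":0,"gripper":0.3},{"dp":[0.4643,0.0399,-0.007],"twist":0,"gripper":0.3},{"dp":[0.4643,0.0399,-0.007],"twist":0,"gripper":0.3},{"dp":[0.4643,0.0399,-0.007],"twist":0,"gripper":0.3},{"dp":[0.4643,0.0399,-0.007],"twist":0,"gripper":0.3},{"dp":[0.4643,0.0399,-0.007],"twist":0,"gripper":0.3},{"dp":[0.4643,0.0399,-0.007],"twist":0,"gripper":0.3},{"dp":[0.4643,0.0399,-0.007],"twist":0,"gripper":0.3},{"dp":[0.4643,0.0399,-0.007],"twist":0,"gripper":0.3},{"dp":[0.4643,0.0399,-0.007],"twist":0,"gripper":0.3}]}}

```text
clock: 7.23
position: [0.573, -0.3338, 0.1795]
tcp_rot: [179.8, -0.1, -90.2]
ft_force: [0.5, 0.1, -0.6]
grip_width: 0.0369
```

Emit:
{"fn": "apply_moves", "kwargs": {"rows": [{"dp":[0,0,0],"twist":0,"gripper":0.3},{"dp":[0,0,0],"twist":0,"gripper":0.3},{"dp":[0,0,0],"twist":0,"gripper":0.3}]}}

```text
clock: 7.48
position: [0.5748, -0.3261, 0.1804]
tcp_rot: [179.9, 0.1, -89.9]
ft_force: [-0.7, -0.4, -1.2]
grip_width: 0.0369
```

```bash
python3 -c "
from h import *
st()
inhand('w7.png')
go((.5739,-.328,.09,-90),(.5739,-.328,.066,-90))
"
```

```text
t 7.48 pos [ 0.5748 -0.3261  0.1804] rpy [ 1.7987e+02  1.3000e-01 -8.9910e+01] F [-0.7 -0.4 -1.2] w 0.0369 j [-32.  16.  97.   0.  68.  58.]
in tool: fit [0.0018 0.0017 0.0187] enc ((0.002056651283055544, 0.0016976583283394575), 0.019325895234942436) ztop tool -0.0228 0.66 6288
dp [0.0023, 0.0013, 0.0913] twist 0.2 rows>= 2.2
dp [0.0023, 0.0013, 0.1153] twist 0.2 rows>= 2.8
```

View pics/w7.png

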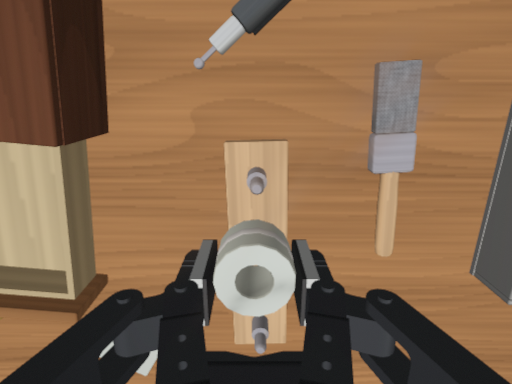

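```bash
cat >> h.py <<'E'
def pinrel(fn, pin):
    """sleeve-in-hand centre and pin axis, both from one wrist image, world"""
    s=arm.sense(); p,d,T=grab('wrist',fn); P=cloud('wrist',d,T)
    Q=P.reshape(-1,3); Q=Q[~np.isnan(Q[:,0])]
    c=Q[(np.hypot(Q[:,0]-pin[0],Q[:,1]-pin[1])<.014)&(Q[:,2]>.045)&(Q[:,2]<.064)]
    print('pos',s['position'].round(4),'pin',len(c),c.mean(0).round(4) if len(c) else None)
    b=Q[(abs(Q[:,0]-.482)<.14)&(abs(Q[:,1]+.331)<.06)&(Q[:,2]>.01)&(Q[:,2]<.0195)]
    if len(b)>100: print('base rect',cv2.minAreaRect(b[:,:2].astype(np.float32)))
E
python3 -c "
from h import *
st()
pinrel('w8.png',(.5721,-.3297)); st()
"
```

```text
t 7.58 pos [ 0.5753 -0.3258  0.1813] rpy [ 1.7994e+02  7.0000e-02 -8.9840e+01] F [0.1 0.2 0. ] w 0.037 j [-32.  16.  97.   0.  68.  58.]
pos [ 0.5753 -0.3258  0.1813] pin 193 [ 0.5733 -0.3297  0.0565]
base rect ((0.48201295733451843, -0.33225125074386597), (0.24976371228694916, 0.06407682597637177), 1.520347237586975)
t 7.63 pos [ 0.5755 -0.3259  0.1816] rpy [ 1.7996e+02  4.0000e-02 -8.9830e+01] F [-0.4  0.5 -0.3] w 0.037 j [-32.  16.  97.   0.  68.  58.]
```

Emit:
{"fn": "apply_moves", "kwargs": {"rows": [{"dp":[0.0022,0.0018,0.04],"twist":0,"gripper":0.3},{"dp":[0.0022,0.0018,0.07],"twist":0,"gripper":0.3},{"dp":[0.0022,0.0018,0.09],"twist":0,"gripper":0.3},{"dp":[0.0022,0.0018,0.09],"twist":0,"gripper":0.3},{"dp":[0.0022,0.0018,0.09],"twist":0,"gripper":0.3},{"dp":[0.0022,0.0018,0.09],"twist":0,"gripper":0.3}]}}

```text
clock: 8.13
position: [0.5748, -0.33, 0.0937]
tcp_rot: [-179.9, -0.1, -89.9]
ft_force: [0.7, 0.1, -0.5]
grip_width: 0.0372
```

```bash
python3 -c "
from h import *
st()
grab('side','s1.png');grab('wrist','w9.png')
import cv2
p=cv2.imread('pics/s1.png'); cv2.imwrite('pics/s1c.png',cv2.resize(p[100:200,230:360],None,fx=5,fy=5,interpolation=cv2.INTER_CUBIC))
inhand('w10.png');go((.5737,-.3281,.06,-90))
"
```

```text
t 8.13 pos [ 0.5748 -0.33    0.0937] rpy [-1.7988e+02 -7.0000e-02 -8.9890e+01] F [ 0.7  0.1 -0.5] w 0.0372 j [-32.  20. 101.   0.  59.  58.]
in tool: fit [0.0016 0.0017 0.0187] enc ((0.001563507947139442, 0.0017331507988274097), 0.01916114240884781) ztop tool -0.0228 0.79 6259
dp [-0.0028, 0.0013, 0.0344] twist 0.1 rows>= 0.8
```

View pics/s1c.png

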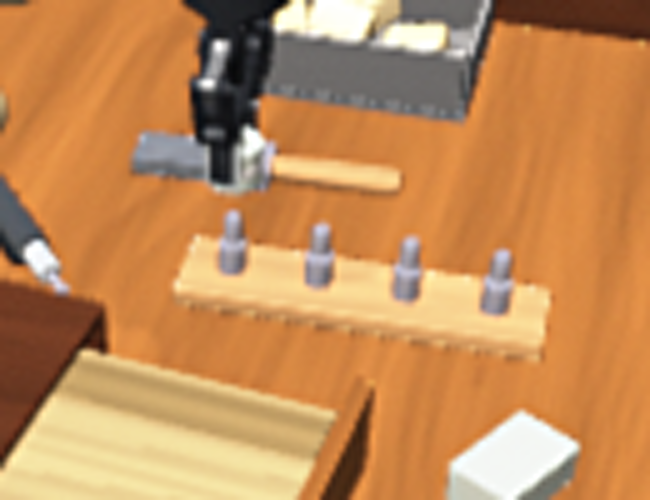

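View pics/w9.png

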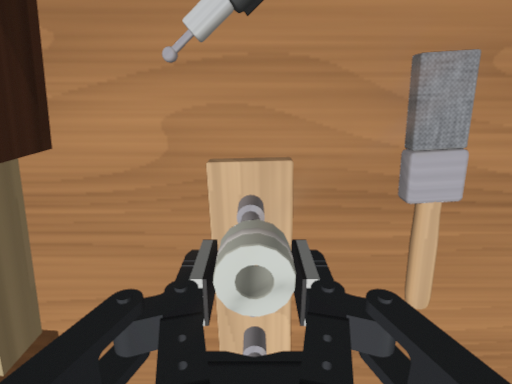

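Emit:
{"fn": "apply_moves", "kwargs": {"rows": [{"dp":[-0.0028,0.0013,0.004],"twist":0,"gripper":0.3},{"dp":[-0.0028,0.0013,0.004],"twist":0,"gripper":0.3},{"dp":[-0.0028,0.0013,0.004],"twist":0,"gripper":0.3}]}}

```text
clock: 8.58
position: [0.5719, -0.327, 0.0879]
tcp_rot: [180.0, 0.0, -89.9]
ft_force: [-0.5, 0.7, -0.2]
grip_width: 0.0368
```

Emit:
{"fn": "apply_moves", "kwargs": {"rows": [{"dp":[0,0,0],"twist":0,"gripper":0.3},{"dp":[0,0,0],"twist":0,"gripper":0.3}]}}

```text
clock: 8.75
position: [0.5721, -0.3273, 0.088]
tcp_rot: [180.0, 0.0, -90.0]
ft_force: [0.3, 0.1, -1.1]
grip_width: 0.0374
```

Emit:
{"fn": "apply_moves", "kwargs": {"rows": [{"dp":[0,0,0],"twist":0,"gripper":0.3},{"dp":[0,0,0],"twist":0,"gripper":0.3}]}}

```text
clock: 8.92
position: [0.5722, -0.3274, 0.088]
tcp_rot: [-180.0, -0.0, -90.0]
ft_force: [0.6, 0.8, -0.6]
grip_width: 0.0375
```

Emit:
{"fn": "apply_moves", "kwargs": {"rows": [{"dp":[0,0,0],"twist":0,"gripper":0.3},{"dp":[0,0,0],"twist":0,"gripper":0.3}]}}

```text
clock: 9.08
position: [0.5722, -0.3273, 0.088]
tcp_rot: [180.0, 0.0, -90.0]
ft_force: [0.3, -0.5, -1.1]
grip_width: 0.0373
```

Emit:
{"fn": "apply_moves", "kwargs": {"rows": [{"dp":[0.001,-0.0015,0],"twist":0,"gripper":0.3},{"dp":[0.001,-0.0015,0.008],"twist":0,"gripper":0.3},{"dp":[0.001,-0.0015,0.014],"twist":0,"gripper":0.3},{"dp":[0.001,-0.0015,0.02],"twist":0,"gripper":0.3},{"dp":[0.001,-0.0015,0.026],"twist":0,"gripper":0.3},{"dp":[0.001,-0.0015,0.03],"twist":0,"gripper":0.3},{"dp":[0.001,-0.0015,0.03],"twist":0,"gripper":0.3},{"dp":[0.001,-0.0015,0.03],"twist":0,"gripper":0.3},{"dp":[0.001,-0.0015,0.03],"twist":0,"gripper":0.3},{"dp":[0.001,-0.0015,0.03],"twist":0,"gripper":0.3}]}}

```text
clock: 9.92
position: [0.574, -0.3285, 0.0584]
tcp_rot: [-180.0, -0.0, -90.0]
ft_force: [-0.0, 1.3, 0.0]
grip_width: 0.0372
```

```bash
python3 -c "
from h import *
st()
inhand('w11.png');go((.5737,-.3283,.046,-90))
"
```

```text
t 9.92 pos [ 0.574  -0.3285  0.0584] rpy [-1.7996e+02 -2.0000e-02 -8.9950e+01] F [-0.   1.3  0. ] w 0.0372 j [-32.  22. 102.   0.  56.  58.]
in tool: fit [0.0019 0.0018 0.0188] enc ((0.0016699294792488217, 0.0017954065697267652), 0.019257687032222748) ztop tool -0.0228 0.96 6391
dp [-0.0002, 0.0003, 0.0125] twist 0.1 rows>= 0.3
```

View pics/w11.png

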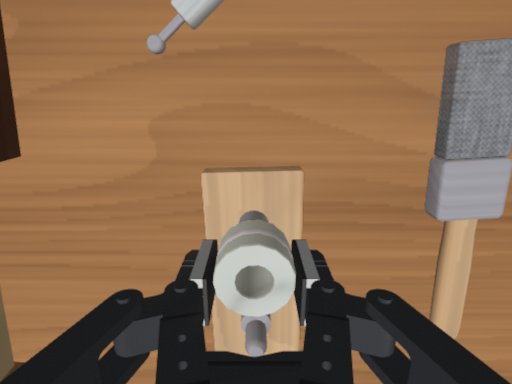

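Emit:
{"fn": "apply_moves", "kwargs": {"rows": [{"dp":[0,0,0.005],"twist":0,"gripper":0.3},{"dp":[0,0,0.01],"twist":0,"gripper":0.3},{"dp":[0,0,0.01],"twist":0,"gripper":0.3},{"dp":[0,0,0.01],"twist":0,"gripper":0.3},{"dp":[0,0,0.01],"twist":0,"gripper":0.6},{"dp":[0,0,0.01],"twist":0,"gripper":0.6},{"dp":[0,0,0.01],"twist":0,"gripper":0.6},{"dp":[0,0,0.01],"twist":0,"gripper":0.6}]}}

```text
clock: 10.68
position: [0.5739, -0.3284, 0.0483]
tcp_rot: [-180.0, -0.0, -90.0]
ft_force: [-0.1, 0.3, -0.0]
grip_width: 0.0513
```

Emit:
{"fn": "apply_moves", "kwargs": {"rows": [{"dp":[0,0,-0.03],"twist":0,"gripper":0.6},{"dp":[0,0,-0.07],"twist":0,"gripper":0.6},{"dp":[0,0,-0.11],"twist":0,"gripper":0.6},{"dp":[0,0,-0.14],"twist":0,"gripper":0.6},{"dp":[0,0,-0.15],"twist":0,"gripper":0.6},{"dp":[0,0,-0.15],"twist":0,"gripper":0.6},{"dp":[0,0,-0.15],"twist":0,"gripper":0.6}]}}

```text
clock: 11.27
position: [0.5737, -0.3283, 0.1981]
tcp_rot: [-180.0, -0.0, -90.0]
ft_force: [-0.1, 0.1, -0.5]
grip_width: 0.0514
```

```bash
python3 -c "
from h import *
sleeves('w12.png')
grab('scene','sc2.png'); go((.56,.19,.2,-90))
"
```

```text
t 11.27 pos [ 0.5737 -0.3283  0.1981] rpy [-1.7996e+02 -2.0000e-02 -8.9950e+01] F [-0.1  0.1 -0.5] w 0.0514 j [-32.  15.  96.   0.  69.  58.]
0.93 [234. 160. 276. 203.] col [174. 182. 182.] fit [ 0.5717 -0.3299  0.0185] enc [ 0.5716 -0.3299  0.0189] ztop 0.0683 1354
dp [-0.5173, 0.0116, -0.0038] twist 0.0 rows>= 12.4
```

View pics/w12.png

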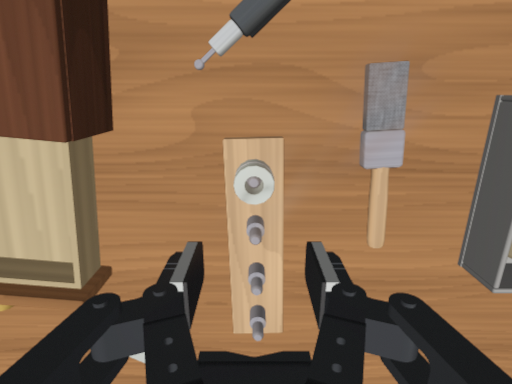

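View pics/sc2.png

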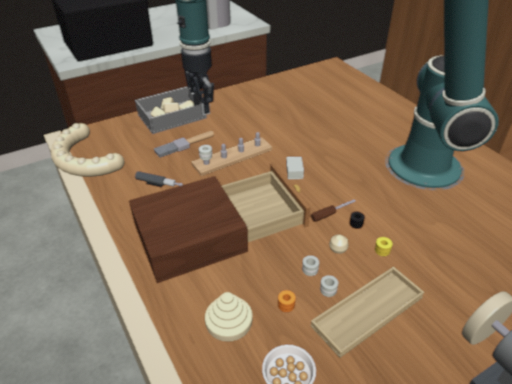

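Sleeve A sits centred on pin 3 with its top at 68.3 mm, so it rides on the shoulder. On to sleeve B.

Emit:
{"fn": "apply_moves", "kwargs": {"rows": [{"dp":[-0.4846,0.0357,0],"twist":0,"gripper":0.6},{"dp":[-0.4846,0.0357,0],"twist":0,"gripper":0.6},{"dp":[-0.4846,0.0357,0],"twist":0,"gripper":0.6},{"dp":[-0.4846,0.0357,0],"twist":0,"gripper":0.6},{"dp":[-0.4846,0.0357,0],"twist":0,"gripper":0.6},{"dp":[-0.4846,0.0357,0],"twist":0,"gripper":0.6},{"dp":[-0.4846,0.0357,0],"twist":0,"gripper":0.6},{"dp":[-0.4846,0.0357,0],"twist":0,"gripper":0.6},{"dp":[-0.4846,0.0357,0],"twist":0,"gripper":0.6},{"dp":[-0.4846,0.0357,0],"twist":0,"gripper":0.6},{"dp":[-0.4846,0.0357,0],"twist":0,"gripper":0.6},{"dp":[-0.4846,0.0357,0],"twist":0,"gripper":0.6}]}}

```text
clock: 12.42
position: [0.5354, 0.1594, 0.1955]
tcp_rot: [179.8, 0.0, -89.9]
ft_force: [0.3, -0.2, 1.0]
grip_width: 0.0513
```

Emit:
{"fn": "apply_moves", "kwargs": {"rows": [{"dp":[0,0,0],"twist":0,"gripper":0.6},{"dp":[0,0,0],"twist":0,"gripper":0.6},{"dp":[0,0,0],"twist":0,"gripper":0.6},{"dp":[0,0,0],"twist":0,"gripper":0.6},{"dp":[0,0,0],"twist":0,"gripper":0.6}]}}

```text
clock: 12.83
position: [0.5374, 0.1549, 0.1973]
tcp_rot: [179.9, -0.0, -90.1]
ft_force: [0.7, 0.4, -0.2]
grip_width: 0.0514
```

```bash
python3 -c "
from h import *
sleeves('w13.png')
go((.538,.1563,.005,-90))
"
```

```text
t 12.83 pos [0.5374 0.1549 0.1973] rpy [ 1.7994e+02 -3.0000e-02 -9.0060e+01] F [ 0.7  0.4 -0.2] w 0.0514 j [ 14.   4. 108.  -0.  68. 104.]
0.96 [233. 150. 273. 188.] col [156. 164. 166.] fit [0.5366 0.1548 0.0185] enc [0.5364 0.155  0.0191] ztop 0.0304 945
0.92 [166. 152. 206. 192.] col [146. 155. 155.] fit [0.5351 0.2241 0.0186] enc [0.5348 0.2243 0.019 ] ztop 0.0302 1099
0.79 [173.  44. 215.  89.] col [ 61. 142. 196.] fit [0.639  0.2103 0.0184] enc [0.6393 0.2104 0.019 ] ztop 0.0307 1313
0.7 [205. 300. 236. 336.] col [ 56. 159. 170.] fit [0.3487 0.1955 0.0184] enc [0.3484 0.1961 0.0193] ztop 0.03 998
0.56 [286. 300. 319. 340.] col [25. 25. 26.] fit [0.3435 0.0908 0.0187] enc [0.3434 0.0902 0.0194] ztop 0.03 942
dp [-0.0013, -0.0004, 0.1928] twist -0.1 rows>= 4.6
```

View pics/w13.png

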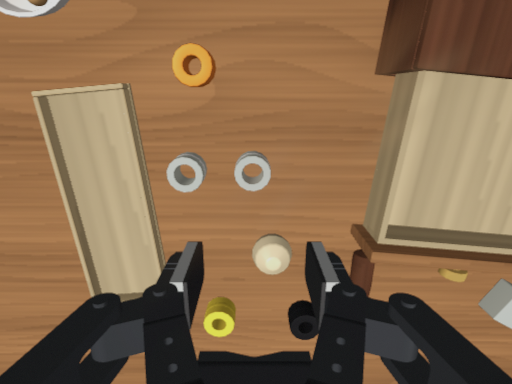

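B is at (253,171), its position unchanged. Descending on it.

Emit:
{"fn": "apply_moves", "kwargs": {"rows": [{"dp":[-0.0014,-0.0005,0.04],"twist":0,"gripper":0.6},{"dp":[-0.0014,-0.0005,0.08],"twist":0,"gripper":0.6},{"dp":[-0.0014,-0.0005,0.12],"twist":0,"gripper":0.6},{"dp":[-0.0014,-0.0005,0.15],"twist":0,"gripper":0.6},{"dp":[-0.0014,-0.0005,0.175],"twist":0,"gripper":0.6},{"dp":[-0.0014,-0.0005,0.192],"twist":0,"gripper":0.6},{"dp":[-0.0014,-0.0005,0.192],"twist":0,"gripper":0.6},{"dp":[-0.0014,-0.0005,0.192],"twist":0,"gripper":0.6},{"dp":[-0.0014,-0.0005,0.192],"twist":0,"gripper":0.3},{"dp":[-0.0014,-0.0005,0.192],"twist":0,"gripper":0.3},{"dp":[-0.0014,-0.0005,0.192],"twist":0,"gripper":0.3},{"dp":[-0.0014,-0.0005,0.192],"twist":0,"gripper":0.3}]}}

```text
clock: 13.93
position: [0.5397, 0.158, 0.0079]
tcp_rot: [-179.8, 0.0, -90.0]
ft_force: [-0.5, 0.1, 2.7]
grip_width: 0.0356
```

Emit:
{"fn": "apply_moves", "kwargs": {"rows": [{"dp":[0,0,0],"twist":0,"gripper":0.3},{"dp":[0,0,-0.02],"twist":0,"gripper":0.3},{"dp":[0,0,-0.06],"twist":0,"gripper":0.3},{"dp":[0,0,-0.1],"twist":0,"gripper":0.3},{"dp":[0,0,-0.14],"twist":0,"gripper":0.3},{"dp":[0,0,-0.17],"twist":0,"gripper":0.3},{"dp":[0,0,-0.17],"twist":0,"gripper":0.3},{"dp":[0,0,-0.17],"twist":0,"gripper":0.3},{"dp":[0,0,-0.17],"twist":0,"gripper":0.3},{"dp":[0,0,-0.17],"twist":0,"gripper":0.3}]}}

```text
clock: 14.77
position: [0.5364, 0.1573, 0.1738]
tcp_rot: [179.8, -0.1, -89.9]
ft_force: [0.3, -0.0, -1.1]
grip_width: 0.0355
```

```bash
python3 -c "
from h import *
st()
inhand('w14.png')
go((.5138,-.3297,.175,-90))
"
```

```text
t 14.77 pos [0.5364 0.1573 0.1738] rpy [ 1.7979e+02 -5.0000e-02 -8.9950e+01] F [ 0.3 -0.  -1.1] w 0.0355 j [ 14.   5. 110.   0.  65. 104.]
dp [0.487, 0.0231, -0.0008] twist 0.0 rows>= 11.7
```

View pics/w14.png

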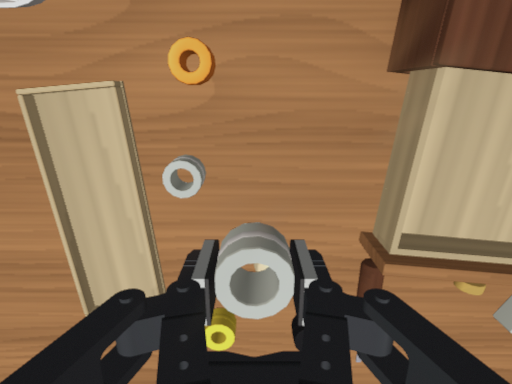

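```bash
cat >> h.py <<'E'
def inhand2(fn):
    s=arm.sense(); p,d,T=grab('wrist',fn); P=cloud('wrist',d,T); Tt=T_tool(s)
    L=(P.reshape(-1,3)-Tt[:3,3])@Tt[:3,:3]; C=p.reshape(-1,3).astype(int)
    ok=(np.hypot(L[:,0],L[:,1])<.024)&(L[:,2]<-.012)&(L[:,2]>-.034)&(C.min(1)>120)
    L=L[ok]; z=np.percentile(L[:,2],10); top=L[abs(L[:,2]-z)<.003]; top=top[abs(top[:,0])<.0195]
    hull=cv2.convexHull(top[:,:2].astype(np.float32))[:,0]
    print('in tool2: fit',np.round(circfit(hull),4),'enc',cv2.minEnclosingCircle(top[:,:2].astype(np.float32)),'ztop',round(z,4),len(L))
    # plane tilt
    A=np.c_[top[:,:2],np.ones(len(top))]; print('tilt deg',np.degrees(np.linalg.lstsq(A,top[:,2],rcond=None)[0][:2]).round(1))
E
python3 -c "
from h import *
st()
inhand2('w15.png');inhand('w16.png')
"
```

```text
t 14.87 pos [0.5365 0.1573 0.1736] rpy [ 1.7976e+02 -6.0000e-02 -8.9950e+01] F [-0.2  0.7 -0.9] w 0.0355 j [ 14.   5. 110.   0.  65. 104.]
in tool2: fit [0.0014 0.0038 0.0185] enc ((0.0013469147961586714, 0.003787230933085084), 0.018892038613557816) ztop -0.0225 3261
tilt deg [-0.1 -0.1]
in tool: fit [0.0015 0.0033 0.0186] enc ((0.0016721354331821203, 0.0035059466026723385), 0.01911093294620514) ztop tool -0.0222 0.67 6033
```

The large bore shows in the hand. Held offset is (0.0015, 0.0036) in tool axes. Moving it to pin 2.

Emit:
{"fn": "apply_moves", "kwargs": {"rows": [{"dp":[0.4872,0.0208,0],"twist":0,"gripper":0.3},{"dp":[0.4872,0.0208,0],"twist":0,"gripper":0.3},{"dp":[0.4872,0.0208,0],"twist":0,"gripper":0.3},{"dp":[0.4872,0.0208,0],"twist":0,"gripper":0.3},{"dp":[0.4872,0.0208,0],"twist":0,"gripper":0.3},{"dp":[0.4872,0.0208,0],"twist":0,"gripper":0.3},{"dp":[0.4872,0.0208,0],"twist":0,"gripper":0.3},{"dp":[0.4872,0.0208,0],"twist":0,"gripper":0.3},{"dp":[0.4872,0.0208,0],"twist":0,"gripper":0.3},{"dp":[0.4872,0.0208,0],"twist":0,"gripper":0.3},{"dp":[0.4872,0.0208,0],"twist":0,"gripper":0.3},{"dp":[0.4872,0.0208,0],"twist":0,"gripper":0.3}]}}

```text
clock: 16.02
position: [0.5169, -0.3331, 0.1755]
tcp_rot: [180.0, -0.0, -90.0]
ft_force: [-0.3, 0.0, -0.9]
grip_width: 0.0353
```

Emit:
{"fn": "apply_moves", "kwargs": {"rows": [{"dp":[0,0,0.03],"twist":0,"gripper":0.3},{"dp":[0,0,0.06],"twist":0,"gripper":0.3},{"dp":[0,0,0.08],"twist":0,"gripper":0.3},{"dp":[0,0,0.08],"twist":0,"gripper":0.3},{"dp":[0,0,0.08],"twist":0,"gripper":0.3},{"dp":[0,0,0.08],"twist":0,"gripper":0.3},{"dp":[0,0,0.08],"twist":0,"gripper":0.3},{"dp":[0,0,0.08],"twist":0,"gripper":0.3}]}}

```text
clock: 16.68
position: [0.5192, -0.3303, 0.0983]
tcp_rot: [-179.8, -0.1, -89.9]
ft_force: [0.7, 0.3, -0.4]
grip_width: 0.0356
```

```bash
python3 -c "
from h import *
st()
inhand2('w17.png')
go((.5157,-.3299,.057,-90),(.5157,-.3299,.026,-90))
"
```

```text
t 16.68 pos [ 0.5192 -0.3303  0.0983] rpy [-1.7982e+02 -1.3000e-01 -8.9930e+01] F [ 0.7  0.3 -0.4] w 0.0356 j [-35.  15. 107.   0.  58.  55.]
in tool2: fit [0.0015 0.0037 0.0186] enc ((0.0015137550653889775, 0.0035804014187306166), 0.019073594361543655) ztop -0.0225 3228
tilt deg [-0.1 -0.1]
dp [-0.0003, 0.0034, 0.0411] twist 0.1 rows>= 1.0
dp [-0.0004, 0.0035, 0.0721] twist 0.1 rows>= 1.7
```

Emit:
{"fn": "apply_moves", "kwargs": {"rows": [{"dp":[0,0.0035,0.01],"twist":0,"gripper":0.3},{"dp":[0,0.0035,0.01],"twist":0,"gripper":0.3},{"dp":[0,0.0035,0.01],"twist":0,"gripper":0.3},{"dp":[0,0.0035,0.01],"twist":0,"gripper":0.3},{"dp":[0,0.0035,0.01],"twist":0,"gripper":0.3}]}}

```text
clock: 17.15
position: [0.5142, -0.3295, 0.0859]
tcp_rot: [-180.0, 0.0, -90.0]
ft_force: [0.3, -0.3, -0.3]
grip_width: 0.0355
```

```bash
python3 -c "
from h import *
st()
go((.5157,-.3299,.057,-90),(.5157,-.3299,.026,-90))
"
```

```text
t 17.15 pos [ 0.5142 -0.3295  0.0859] rpy [-180.      0.    -89.95] F [ 0.3 -0.3 -0.3] w 0.0355 j [-35.  16. 108.   0.  57.  55.]
dp [0.0004, -0.0015, 0.0289] twist 0.0 rows>= 0.7
dp [0.0004, -0.0015, 0.0599] twist 0.0 rows>= 1.4
```

Emit:
{"fn": "apply_moves", "kwargs": {"rows": [{"dp":[0.0004,-0.0015,0.005],"twist":0,"gripper":0.3},{"dp":[0.0004,-0.0015,0.012],"twist":0,"gripper":0.3},{"dp":[0.0004,-0.0015,0.02],"twist":0,"gripper":0.3},{"dp":[0.0004,-0.0015,0.027],"twist":0,"gripper":0.3},{"dp":[0.0004,-0.0015,0.033],"twist":0,"gripper":0.3},{"dp":[0.0004,-0.0015,0.033],"twist":0,"gripper":0.3},{"dp":[0.0004,-0.0015,0.033],"twist":0,"gripper":0.3},{"dp":[0.0004,-0.0015,0.033],"twist":0,"gripper":0.3}]}}

```text
clock: 17.82
position: [0.5158, -0.33, 0.0529]
tcp_rot: [-180.0, 0.0, -90.0]
ft_force: [0.7, -0.0, -0.4]
grip_width: 0.0356
```

Emit:
{"fn": "apply_moves", "kwargs": {"rows": [{"dp":[0,0,0.006],"twist":0,"gripper":0.3},{"dp":[0,0,0.012],"twist":0,"gripper":0.3},{"dp":[0,0,0.018],"twist":0,"gripper":0.3},{"dp":[0,0,0.022],"twist":0,"gripper":0.3},{"dp":[0,0,0.022],"twist":0,"gripper":0.3},{"dp":[0,0,0.022],"twist":0,"gripper":0.3}]}}

```text
clock: 18.32
position: [0.5152, -0.3296, 0.0303]
tcp_rot: [179.9, 0.0, -90.0]
ft_force: [1.3, 0.1, -0.5]
grip_width: 0.0353
```

Down past the shoulder freely. Lowering a little more, then release.

Emit:
{"fn": "apply_moves", "kwargs": {"rows": [{"dp":[0,0,0.004],"twist":0,"gripper":0.3},{"dp":[0,0,0.004],"twist":0,"gripper":0.3},{"dp":[0,0,0.004],"twist":0,"gripper":0.6},{"dp":[0,0,0.004],"twist":0,"gripper":0.6},{"dp":[0,0,0.004],"twist":0,"gripper":0.6},{"dp":[0,0,0.004],"twist":0,"gripper":0.6},{"dp":[0,0,-0.03],"twist":0,"gripper":0.6},{"dp":[0,0,-0.07],"twist":0,"gripper":0.6},{"dp":[0,0,-0.11],"twist":0,"gripper":0.6},{"dp":[0,0,-0.15],"twist":0,"gripper":0.6},{"dp":[0,0,-0.17],"twist":0,"gripper":0.6},{"dp":[0,0,-0.17],"twist":0,"gripper":0.6}]}}

```text
clock: 19.32
position: [0.5193, -0.3325, 0.2092]
tcp_rot: [-179.4, -0.4, -90.0]
ft_force: [0.2, -0.6, 0.4]
grip_width: 0.0513
```

```bash
python3 -c "
from h import *
sleeves('w18.png')
go((.5365,.2258,.2,-90))
"
```

```text
t 19.32 pos [ 0.5193 -0.3325  0.2092] rpy [-179.38   -0.43  -89.95] F [ 0.2 -0.6  0.4] w 0.0513 j [-35.   9. 101.   0.  69.  55.]
0.8 [233. 156. 271. 198.] col [163. 171. 172.] fit [ 0.5118 -0.3317  0.0185] enc [ 0.5117 -0.3317  0.019 ] ztop 0.0453 925
0.79 [229. 104. 272. 146.] col [184. 190. 188.] fit [ 0.5715 -0.3302  0.0184] enc [ 0.5715 -0.3304  0.0189] ztop 0.0685 1173
0.61 [216.  87. 282. 294.] col [126. 158. 186.] fit [ 0.479  -0.3159  0.0883] enc [ 0.4808 -0.3297  0.0954] ztop 0.037 9501
dp [-0.5562, -0.0206, 0.0017] twist 0.0 rows>= 13.3
```

View pics/w18.png

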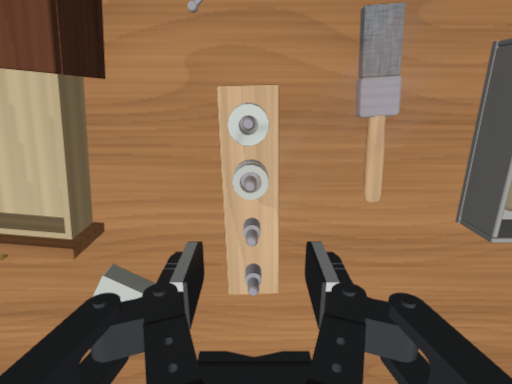

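B went right down (top 45.3 mm) on pin 2. Now sleeve C.

Emit:
{"fn": "apply_moves", "kwargs": {"rows": [{"dp":[-0.5576,-0.0182,0.009],"twist":0,"gripper":0.55},{"dp":[-0.5576,-0.0182,0.009],"twist":0,"gripper":0.55},{"dp":[-0.5576,-0.0182,0.009],"twist":0,"gripper":0.55},{"dp":[-0.5576,-0.0182,0.009],"twist":0,"gripper":0.55},{"dp":[-0.5576,-0.0182,0.009],"twist":0,"gripper":0.55},{"dp":[-0.5576,-0.0182,0.009],"twist":0,"gripper":0.55},{"dp":[-0.5576,-0.0182,0.009],"twist":0,"gripper":0.55},{"dp":[-0.5576,-0.0182,0.009],"twist":0,"gripper":0.55},{"dp":[-0.5576,-0.0182,0.009],"twist":0,"gripper":0.55},{"dp":[-0.5576,-0.0182,0.009],"twist":0,"gripper":0.55},{"dp":[-0.5576,-0.0182,0.009],"twist":0,"gripper":0.55},{"dp":[-0.5576,-0.0182,0.009],"twist":0,"gripper":0.55}]}}

```text
clock: 20.42
position: [0.5295, 0.1713, 0.1902]
tcp_rot: [179.8, -0.1, -89.9]
ft_force: [0.7, -0.0, -0.8]
grip_width: 0.0471
```

```bash
python3 -c "
from h import *
go((.5365,.2258,.1,-90))
"
```

```text
dp [-0.0546, -0.0074, 0.0901] twist 0.1 rows>= 2.5
```

Emit:
{"fn": "apply_moves", "kwargs": {"rows": [{"dp":[-0.0546,-0.0074,0],"twist":0,"gripper":0.55},{"dp":[-0.0546,-0.0074,0],"twist":0,"gripper":0.55},{"dp":[-0.0546,-0.0074,0.03],"twist":0,"gripper":0.55},{"dp":[-0.0546,-0.0074,0.06],"twist":0,"gripper":0.55},{"dp":[-0.0546,-0.0074,0.06],"twist":0,"gripper":0.55},{"dp":[-0.0546,-0.0074,0.06],"twist":0,"gripper":0.55},{"dp":[-0.0546,-0.0074,0.06],"twist":0,"gripper":0.55}]}}

```text
clock: 21.0
position: [0.5386, 0.2238, 0.1326]
tcp_rot: [179.9, -0.0, -90.0]
ft_force: [0.8, 0.0, 0.6]
grip_width: 0.0469
```

```bash
python3 -c "
from h import *
sleeves('w19.png')
go((.5375,.2258,.0055,-90))
"
```

```text
t 21.0 pos [0.5386 0.2238 0.1326] rpy [ 1.7992e+02 -3.0000e-02 -8.9980e+01] F [0.8 0.  0.6] w 0.0469 j [ 20.  10. 109.  -0.  61. 110.]
0.93 [358. 354. 391. 382.] col [25. 24. 24.] fit [0.3441 0.0926 0.017 ] enc [0.3439 0.0922 0.0183] ztop 0.03 649
0.73 [230. 166. 273. 216.] col [150. 158. 159.] fit [0.5354 0.2245 0.0184] enc [0.5354 0.2244 0.019 ] ztop 0.0303 1521
0.67 [245.  30. 294.  88.] col [ 59. 143. 202.] fit [0.6393 0.2107 0.0186] enc [0.6393 0.2107 0.019 ] ztop 0.0306 2006
0.64 [262. 336. 294. 353.] col [ 36. 110. 130.] fit [0.3498 0.1962 0.0181] enc [0.3591 0.1976 0.0154] ztop 0.0205 510
dp [-0.0014, 0.003, 0.1291] twist 0.0 rows>= 3.1
```

View pics/w19.png

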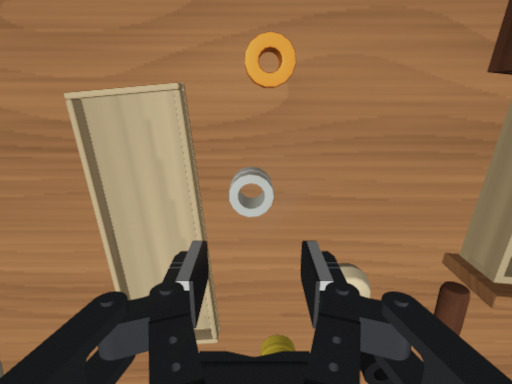

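Emit:
{"fn": "apply_moves", "kwargs": {"rows": [{"dp":[-0.0022,0.0016,0.04],"twist":0,"gripper":0.55},{"dp":[-0.0022,0.0016,0.075],"twist":0,"gripper":0.55},{"dp":[-0.0022,0.0016,0.1],"twist":0,"gripper":0.55},{"dp":[-0.0022,0.0016,0.115],"twist":0,"gripper":0.55},{"dp":[-0.0022,0.0016,0.127],"twist":0,"gripper":0.55},{"dp":[-0.0022,0.0016,0.127],"twist":0,"gripper":0.55},{"dp":[-0.0022,0.0016,0.127],"twist":0,"gripper":0.55},{"dp":[-0.0022,0.0016,0.127],"twist":0,"gripper":0.55},{"dp":[-0.0022,0.0016,0.127],"twist":0,"gripper":0.3},{"dp":[-0.0022,0.0016,0.127],"twist":0,"gripper":0.3},{"dp":[-0.0022,0.0016,0.127],"twist":0,"gripper":0.3},{"dp":[-0.0022,0.0016,0.127],"twist":0,"gripper":0.3}]}}

```text
clock: 22.1
position: [0.5393, 0.2272, 0.0084]
tcp_rot: [-179.8, 0.1, -89.9]
ft_force: [-0.2, -1.1, 6.4]
grip_width: 0.0375
```

Emit:
{"fn": "apply_moves", "kwargs": {"rows": [{"dp":[0,0,0],"twist":0,"gripper":0.3},{"dp":[0,0,-0.02],"twist":0,"gripper":0.3},{"dp":[0,0,-0.06],"twist":0,"gripper":0.3},{"dp":[0,0,-0.1],"twist":0,"gripper":0.3},{"dp":[0,0,-0.14],"twist":0,"gripper":0.3},{"dp":[0,0,-0.17],"twist":0,"gripper":0.3},{"dp":[0,0,-0.17],"twist":0,"gripper":0.3},{"dp":[0,0,-0.17],"twist":0,"gripper":0.3},{"dp":[0,0,-0.17],"twist":0,"gripper":0.3},{"dp":[0,0,-0.17],"twist":0,"gripper":0.3}]}}

```text
clock: 22.93
position: [0.5359, 0.226, 0.174]
tcp_rot: [179.8, -0.1, -90.0]
ft_force: [-0.8, -0.2, -0.8]
grip_width: 0.0375
```

```bash
python3 -c "
from h import *
st()
inhand2('w20.png');inhand('w21.png')
"
```

```text
t 22.93 pos [0.5359 0.226  0.174 ] rpy [ 1.7982e+02 -7.0000e-02 -8.9950e+01] F [-0.8 -0.2 -0.8] w 0.0375 j [ 20.   8. 107.   0.  66. 110.]
in tool2: fit [0.0014 0.0044 0.0186] enc ((0.001429087365977466, 0.00432695122435689), 0.01912948675453663) ztop -0.0219 3193
tilt deg [-0.2 -0.2]
in tool: fit [0.0016 0.0041 0.0188] enc ((0.0015163759235292673, 0.004181350581347942), 0.01913442090153694) ztop tool -0.0216 0.67 6053
```

View pics/w20.png

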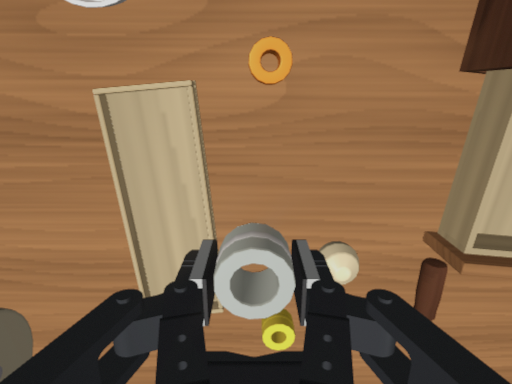

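Emit:
{"fn": "apply_moves", "kwargs": {"rows": [{"dp":[0.5575,0.0796,0],"twist":0,"gripper":0.3},{"dp":[0.5575,0.0796,0],"twist":0,"gripper":0.3},{"dp":[0.5575,0.0796,0],"twist":0,"gripper":0.3},{"dp":[0.5575,0.0796,0],"twist":0,"gripper":0.3},{"dp":[0.5575,0.0796,0],"twist":0,"gripper":0.3},{"dp":[0.5575,0.0796,0],"twist":0,"gripper":0.3},{"dp":[0.5575,0.0796,0],"twist":0,"gripper":0.3},{"dp":[0.5575,0.0796,0],"twist":0,"gripper":0.3},{"dp":[0.5575,0.0796,0],"twist":0,"gripper":0.3},{"dp":[0.5575,0.0796,0],"twist":0,"gripper":0.3},{"dp":[0.5575,0.0796,0],"twist":0,"gripper":0.3},{"dp":[0.5575,0.0796,0],"twist":0,"gripper":0.3}]}}

```text
clock: 24.08
position: [0.4658, -0.2702, 0.1749]
tcp_rot: [179.9, 0.1, -90.0]
ft_force: [0.5, -0.4, -1.0]
grip_width: 0.0375
```

```bash
python3 -c "
from h import *
st();go((.4563,-.3315,.095,-90))
"
```

```text
t 24.08 pos [ 0.4658 -0.2702  0.1749] rpy [ 1.7993e+02  6.0000e-02 -8.9970e+01] F [ 0.5 -0.4 -1. ] w 0.0375 j [-33.   3. 112.   0.  65.  57.]
dp [0.0614, 0.0095, 0.0798] twist 0.0 rows>= 2.4
```

Emit:
{"fn": "apply_moves", "kwargs": {"rows": [{"dp":[0.0614,0.0095,0],"twist":0,"gripper":0.3},{"dp":[0.0614,0.0095,0.01],"twist":0,"gripper":0.3},{"dp":[0.0614,0.0095,0.04],"twist":0,"gripper":0.3},{"dp":[0.0614,0.0095,0.07],"twist":0,"gripper":0.3},{"dp":[0.0614,0.0095,0.08],"twist":0,"gripper":0.3},{"dp":[0.0614,0.0095,0.08],"twist":0,"gripper":0.3},{"dp":[0.0614,0.0095,0.08],"twist":0,"gripper":0.3},{"dp":[0.0614,0.0095,0.08],"twist":0,"gripper":0.3},{"dp":[0.0614,0.0095,0.08],"twist":0,"gripper":0.3},{"dp":[0.0614,0.0095,0.08],"twist":0,"gripper":0.3}]}}

```text
clock: 24.92
position: [0.459, -0.3305, 0.098]
tcp_rot: [-179.8, -0.1, -89.9]
ft_force: [-0.5, -0.1, -0.1]
grip_width: 0.0371
```

```bash
python3 -c "
from h import *
st();inhand2('w22.png');go((.4563,-.3315,.085,-90))
"
```

```text
t 24.92 pos [ 0.459  -0.3305  0.098 ] rpy [-1.7984e+02 -1.3000e-01 -8.9910e+01] F [-0.5 -0.1 -0.1] w 0.0371 j [-38.  10. 113.  -0.  57.  52.]
in tool2: fit [0.0013 0.0044 0.0186] enc ((0.0015817873645573854, 0.004530296660959721), 0.01925518549978733) ztop -0.0219 3207
tilt deg [-0.2 -0.2]
dp [0.0011, 0.0025, 0.0127] twist 0.1 rows>= 0.3
```

Emit:
{"fn": "apply_moves", "kwargs": {"rows": [{"dp":[0.0006,0.0014,0.012],"twist":0,"gripper":0.3},{"dp":[0.0006,0.0014,0.012],"twist":0,"gripper":0.3},{"dp":[0.0006,0.0014,0.012],"twist":0,"gripper":0.3},{"dp":[0.0006,0.0014,0.012],"twist":0,"gripper":0.3},{"dp":[0.0006,0.0014,0.012],"twist":0,"gripper":0.3}]}}

```text
clock: 25.38
position: [0.4561, -0.3305, 0.0838]
tcp_rot: [180.0, 0.0, -90.0]
ft_force: [1.1, 0.2, -0.9]
grip_width: 0.0373
```

Emit:
{"fn": "apply_moves", "kwargs": {"rows": [{"dp":[0.001,-0.0003,0.005],"twist":0,"gripper":0.3},{"dp":[0.001,-0.0003,0.012],"twist":0,"gripper":0.3},{"dp":[0.001,-0.0003,0.019],"twist":0,"gripper":0.3},{"dp":[0.001,-0.0003,0.026],"twist":0,"gripper":0.3},{"dp":[0.001,-0.0003,0.031],"twist":0,"gripper":0.3},{"dp":[0.001,-0.0003,0.031],"twist":0,"gripper":0.3},{"dp":[0.001,-0.0003,0.031],"twist":0,"gripper":0.3},{"dp":[0.001,-0.0003,0.031],"twist":0,"gripper":0.3}]}}

```text
clock: 26.05
position: [0.4566, -0.3316, 0.0529]
tcp_rot: [-180.0, -0.0, -89.9]
ft_force: [-0.3, 0.2, -1.4]
grip_width: 0.0372
```

Emit:
{"fn": "apply_moves", "kwargs": {"rows": [{"dp":[0,0,0.006],"twist":0,"gripper":0.3},{"dp":[0,0,0.012],"twist":0,"gripper":0.3},{"dp":[0,0,0.018],"twist":0,"gripper":0.3},{"dp":[0,0,0.022],"twist":0,"gripper":0.3},{"dp":[0,0,0.025],"twist":0,"gripper":0.3},{"dp":[0,0,0.025],"twist":0,"gripper":0.3},{"dp":[0,0,0.025],"twist":0,"gripper":0.3}]}}

```text
clock: 26.63
position: [0.4563, -0.3314, 0.0275]
tcp_rot: [180.0, 0.0, -90.0]
ft_force: [0.5, 0.5, -0.0]
grip_width: 0.0373
```

Emit:
{"fn": "apply_moves", "kwargs": {"rows": [{"dp":[0,0,0.001],"twist":0,"gripper":0.6},{"dp":[0,0,0.001],"twist":0,"gripper":0.6},{"dp":[0,0,0.001],"twist":0,"gripper":0.6},{"dp":[0,0,0.001],"twist":0,"gripper":0.6},{"dp":[0,0,-0.03],"twist":0,"gripper":0.6},{"dp":[0,0,-0.07],"twist":0,"gripper":0.6},{"dp":[0,0,-0.11],"twist":0,"gripper":0.6},{"dp":[0,0,-0.15],"twist":0,"gripper":0.6},{"dp":[0,0,-0.17],"twist":0,"gripper":0.6},{"dp":[0,0,-0.17],"twist":0,"gripper":0.6},{"dp":[0,0,-0.17],"twist":0,"gripper":0.6}]}}

```text
clock: 27.55
position: [0.4576, -0.3324, 0.2004]
tcp_rot: [-179.8, -0.2, -90.0]
ft_force: [-0.2, -0.5, 0.0]
grip_width: 0.0509
```

```bash
python3 -c "
from h import *
sleeves('w23.png'); grab('scene','sc3.png')
"
```

```text
t 27.55 pos [ 0.4576 -0.3324  0.2004] rpy [-1.7978e+02 -1.7000e-01 -8.9950e+01] F [-0.2 -0.5  0. ] w 0.0509 j [-39.   4. 108.  -0.  68.  51.]
0.95 [226.  21. 276.  73.] col [174. 181. 180.] fit [ 0.5712 -0.3298  0.0186] enc [ 0.5712 -0.3298  0.0189] ztop 0.0686 1718
0.87 [235. 156. 271. 199.] col [162. 170. 172.] fit [ 0.4527 -0.3337  0.0185] enc [ 0.4526 -0.3335  0.0189] ztop 0.0453 969
0.6 [229.  97. 274. 140.] col [173. 180. 178.] fit [ 0.5118 -0.3317  0.0185] enc [ 0.5117 -0.3317  0.0188] ztop 0.0456 932
```

View pics/w23.png

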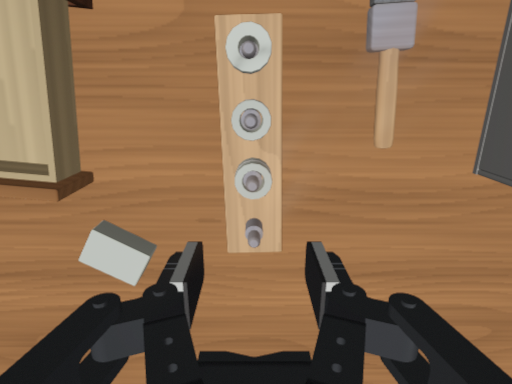

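View pics/sc3.png

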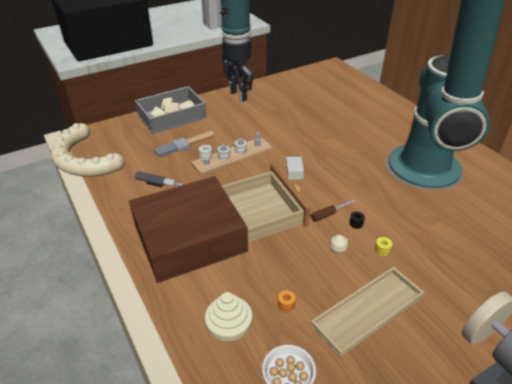

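All three sleeves stand released on pins, with tops at 68.6 mm on pin 3 and 45.6 and 45.3 mm on pins 2 and 1. No fourth grey sleeve is in view. I'll take C off pin 1.

```bash
python3 -c "
from h import *
go((.4557,-.3321,.023,-90))
"
```

```text
dp [0.0019, -0.0008, 0.1729] twist 0.0 rows>= 4.1
```

Emit:
{"fn": "apply_moves", "kwargs": {"rows": [{"dp":[0,0.002,0.04],"twist":0,"gripper":0.6},{"dp":[0,0.002,0.08],"twist":0,"gripper":0.6},{"dp":[0,0.002,0.11],"twist":0,"gripper":0.6},{"dp":[0,0.002,0.11],"twist":0,"gripper":0.6},{"dp":[0,0.002,0.11],"twist":0,"gripper":0.6},{"dp":[0,0.002,0.11],"twist":0,"gripper":0.6}]}}

```text
clock: 28.2
position: [0.4548, -0.3317, 0.0883]
tcp_rot: [180.0, 0.0, -90.0]
ft_force: [0.5, -0.8, 0.6]
grip_width: 0.0516
```

```bash
python3 -c "
from h import *
st();go((.4557,-.3321,.023,-90))
"
```

```text
t 28.2 pos [ 0.4548 -0.3317  0.0883] rpy [ 1.7999e+02  1.0000e-02 -8.9950e+01] F [ 0.5 -0.8  0.6] w 0.0516 j [-39.  11. 113.   0.  56.  51.]
dp [0.0004, -0.0009, 0.0653] twist 0.0 rows>= 1.6
```

Emit:
{"fn": "apply_moves", "kwargs": {"rows": [{"dp":[0.0004,-0.0009,0.03],"twist":0,"gripper":0.6},{"dp":[0.0004,-0.0009,0.05],"twist":0,"gripper":0.6},{"dp":[0.0004,-0.0009,0.065],"twist":0,"gripper":0.6},{"dp":[0.0004,-0.0009,0.065],"twist":0,"gripper":0.6},{"dp":[0.0004,-0.0009,0.065],"twist":0,"gripper":0.6},{"dp":[0.0004,-0.0009,0.065],"twist":0,"gripper":0.3},{"dp":[0.0004,-0.0009,0.065],"twist":0,"gripper":0.3},{"dp":[0.0004,-0.0009,0.065],"twist":0,"gripper":0.3},{"dp":[0.0004,-0.0009,0.065],"twist":0,"gripper":0.3},{"dp":[0.0004,-0.0009,0.065],"twist":0,"gripper":0.3}]}}

```text
clock: 29.03
position: [0.4572, -0.3324, 0.0259]
tcp_rot: [-179.8, -0.1, -90.0]
ft_force: [-0.5, 4.3, 6.5]
grip_width: 0.0371
```

Emit:
{"fn": "apply_moves", "kwargs": {"rows": [{"dp":[0,0,-0.015],"twist":0,"gripper":0.3},{"dp":[0,0,-0.03],"twist":0,"gripper":0.3},{"dp":[0,0,-0.05],"twist":0,"gripper":0.3},{"dp":[0,0,-0.08],"twist":0,"gripper":0.3},{"dp":[0,0,-0.12],"twist":0,"gripper":0.3},{"dp":[0,0,-0.16],"twist":0,"gripper":0.3},{"dp":[0,0,-0.18],"twist":0,"gripper":0.3},{"dp":[0,0,-0.18],"twist":0,"gripper":0.3},{"dp":[0,0,-0.18],"twist":0,"gripper":0.3}]}}

```text
clock: 29.78
position: [0.4569, -0.3332, 0.2068]
tcp_rot: [-179.7, -0.3, -90.0]
ft_force: [-1.4, 0.6, -2.1]
grip_width: 0.0365
```

```bash
python3 -c "
from h import *
st();inhand2('w24.png');go((.51,-.10,.2,-90))
"
```

```text
t 29.78 pos [ 0.4569 -0.3332  0.2068] rpy [-179.68   -0.27  -89.95] F [-1.4  0.6 -2.1] w 0.0365 j [-39.   4. 107.  -0.  68.  51.]
in tool2: fit [0.0013 0.005  0.0186] enc ((0.00171480025164783, 0.004828929901123047), 0.019218698143959045) ztop -0.0194 3027
tilt deg [-0.3 -0.2]
dp [-0.2322, -0.0545, 0.0039] twist 0.0 rows>= 5.7
```

View pics/w24.png

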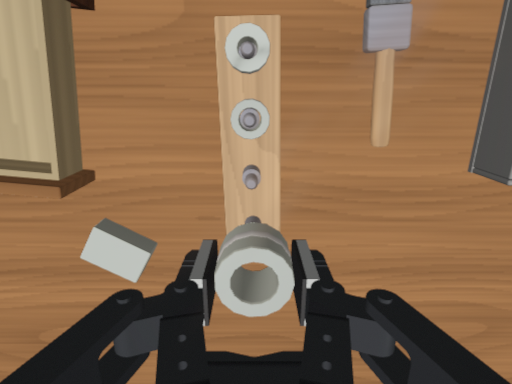

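C is off and held. Moving over the drawer and measuring it.

Emit:
{"fn": "apply_moves", "kwargs": {"rows": [{"dp":[-0.2322,-0.0545,-0.01],"twist":0,"gripper":0.3},{"dp":[-0.2322,-0.0545,-0.01],"twist":0,"gripper":0.3},{"dp":[-0.2322,-0.0545,-0.01],"twist":0,"gripper":0.3},{"dp":[-0.2322,-0.0545,-0.01],"twist":0,"gripper":0.3},{"dp":[-0.2322,-0.0545,-0.01],"twist":0,"gripper":0.3},{"dp":[-0.2322,-0.0545,-0.01],"twist":0,"gripper":0.3},{"dp":[-0.2322,-0.0545,-0.01],"twist":0,"gripper":0.3},{"dp":[-0.2322,-0.0545,-0.01],"twist":0,"gripper":0.3},{"dp":[-0.2322,-0.0545,-0.01],"twist":0,"gripper":0.3},{"dp":[-0.2322,-0.0545,-0.01],"twist":0,"gripper":0.3}]}}

```text
clock: 30.67
position: [0.5088, -0.1005, 0.2117]
tcp_rot: [179.9, -0.0, -90.0]
ft_force: [-0.7, -0.6, -0.6]
grip_width: 0.0374
```

```bash
python3 - <<'E'
from h import *
st()
p,d,T=grab('wrist','w25.png'); P=cloud('wrist',d,T)
Q=P.reshape(-1,3); Q=Q[~np.isnan(Q[:,0])]
np.save('P_w25.npy',Q)
def box(a): return Q[(Q[:,0]>a[0])&(Q[:,0]<a[1])&(Q[:,1]>a[2])&(Q[:,1]<a[3])&(Q[:,2]>a[4])&(Q[:,2]<a[5])]
f=box((.40,.52,-.2,.08,.074,.084)); print('front top',len(f),cv2.minAreaRect(f[:,:2].astype(np.float32)))
f=box((.56,.75,-.2,.08,.084,.094)); print('cab top',len(f),cv2.minAreaRect(f[:,:2].astype(np.float32)), f.min(0))
f=box((.45,.68,-.18,.06,.017,.027)); print('floor',len(f),cv2.minAreaRect(f[:,:2].astype(np.float32)), f[:,2].mean())
f=box((.45,.68,-.18,.06,.055,.065)); print('walls',len(f),cv2.minAreaRect(f[:,:2].astype(np.float32)))
E
```

```text
t 30.67 pos [ 0.5088 -0.1005  0.2117] rpy [179.88  -0.   -90.01] F [-0.7 -0.6 -0.6] w 0.0374 j [-14.  -1. 112.  -0.  69.  76.]
front top 1913 ((0.45889315009117126, -0.05847354233264923), (0.20393148064613342, 0.012740455567836761), 84.88744354248047)
cab top 12110 ((0.633859395980835, -0.07541781663894653), (0.21115192770957947, 0.03870348259806633), 89.53936004638672) [ 0.61373982 -0.18113807  0.08400772]
floor 25631 ((0.5488054752349854, -0.06502478569746017), (0.2092081755399704, 0.1656799167394638), 83.54694366455078) 0.021874624898633087
walls 4385 ((0.5446502566337585, -0.06562335044145584), (0.21025322377681732, 0.1631048023700714), 84.62042999267578)
```

View pics/w25.png

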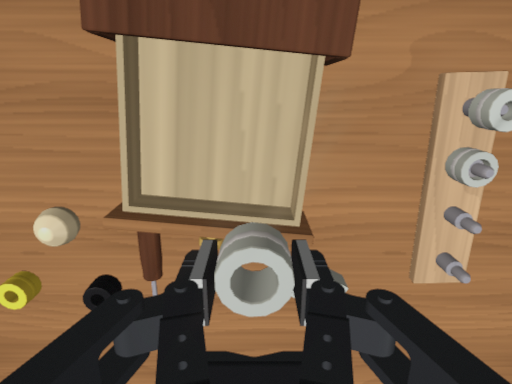

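Emit:
{"fn": "apply_moves", "kwargs": {"rows": [{"dp":[-0.0018,-0.0171,0.02],"twist":0,"gripper":0.3},{"dp":[-0.0018,-0.0171,0.06],"twist":0,"gripper":0.3},{"dp":[-0.0018,-0.0171,0.1],"twist":0,"gripper":0.3},{"dp":[-0.0018,-0.0171,0.115],"twist":0,"gripper":0.3},{"dp":[-0.0018,-0.0171,0.115],"twist":0,"gripper":0.3},{"dp":[-0.0018,-0.0171,0.115],"twist":0,"gripper":0.3},{"dp":[-0.0018,-0.0171,0.115],"twist":0,"gripper":0.3}]}}

```text
clock: 31.3
position: [0.528, -0.099, 0.0994]
tcp_rot: [-179.9, -0.0, -90.0]
ft_force: [0.4, -0.3, -0.0]
grip_width: 0.0373
```

```bash
python3 -c "
from h import *
st();go((.5259,-.0987,.035,-90)); grab('wrist','w26.png')
"
```

```text
t 31.3 pos [ 0.528  -0.099   0.0994] rpy [-1.7986e+02 -4.0000e-02 -9.0030e+01] F [ 0.4 -0.3 -0. ] w 0.0373 j [-13.   7. 116.  -0.  56.  77.]
dp [-0.0003, 0.0023, 0.0644] twist -0.0 rows>= 1.5
```

View pics/w26.png

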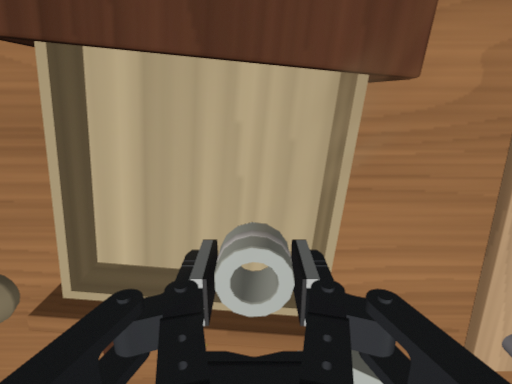

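Emit:
{"fn": "apply_moves", "kwargs": {"rows": [{"dp":[0,0.001,0.02],"twist":0,"gripper":0.3},{"dp":[0,0.001,0.04],"twist":0,"gripper":0.3},{"dp":[0,0.001,0.055],"twist":0,"gripper":0.3},{"dp":[0,0.001,0.06],"twist":0,"gripper":0.3},{"dp":[0,0.001,0.06],"twist":0,"gripper":0.3},{"dp":[0,0.001,0.06],"twist":0,"gripper":0.3}]}}

```text
clock: 31.85
position: [0.5271, -0.0982, 0.0395]
tcp_rot: [-179.9, -0.0, -90.0]
ft_force: [0.1, -0.0, -0.4]
grip_width: 0.0372
```

Emit:
{"fn": "apply_moves", "kwargs": {"rows": [{"dp":[0,0,0.003],"twist":0,"gripper":0.3},{"dp":[0,0,0.006],"twist":0,"gripper":0.3},{"dp":[0,0,0.006],"twist":0,"gripper":0.3},{"dp":[0,0,0.006],"twist":0,"gripper":0.3}]}}

```text
clock: 32.18
position: [0.5271, -0.0982, 0.033]
tcp_rot: [-179.9, -0.0, -90.0]
ft_force: [0.9, -1.0, 1.9]
grip_width: 0.0373
```

Light contact with the floor. Releasing and lifting.

Emit:
{"fn": "apply_moves", "kwargs": {"rows": [{"dp":[0,0,0],"twist":0,"gripper":0.5},{"dp":[0,0,0],"twist":0,"gripper":0.5},{"dp":[0,0,0],"twist":0,"gripper":0.5},{"dp":[0,0,-0.015],"twist":0,"gripper":0.5},{"dp":[0,0,-0.04],"twist":0,"gripper":0.5},{"dp":[0,0,-0.08],"twist":0,"gripper":0.5},{"dp":[0,0,-0.12],"twist":0,"gripper":0.5},{"dp":[0,0,-0.16],"twist":0,"gripper":0.6},{"dp":[0,0,-0.17],"twist":0,"gripper":0.6},{"dp":[0,0,-0.17],"twist":0,"gripper":0.6}]}}

```text
clock: 33.02
position: [0.5289, -0.0985, 0.207]
tcp_rot: [-179.5, -0.1, -90.0]
ft_force: [0.2, 0.8, 0.7]
grip_width: 0.051
```

```bash
python3 -c "
from h import *
sleeves('w27.png');go((.5148,-.3301,.2,-90))
"
```

```text
t 33.02 pos [ 0.5289 -0.0985  0.207 ] rpy [-1.7948e+02 -1.2000e-01 -8.9950e+01] F [0.2 0.8 0.7] w 0.051 j [-13.   1. 111.   0.  68.  77.]
0.92 [236. 159. 270. 198.] col [156. 165. 165.] fit [ 0.5223 -0.1002  0.0184] enc [ 0.5223 -0.1002  0.0188] ztop 0.0523 1047
0.86 [468. 112. 512. 155.] col [148. 156. 156.] fit [ 0.5717 -0.3267  0.0174] enc [ 0.5717 -0.3279  0.0186] ztop 0.068 1557
0.81 [443. 168. 501. 207.] col [149. 156. 155.] fit [ 0.5122 -0.3303  0.0182] enc [ 0.5117 -0.3303  0.0189] ztop 0.045 1164
0.7 [411.  94. 506. 302.] col [118. 147. 174.] fit [ 0.4675 -0.236   0.1235] enc [ 0.479  -0.3207  0.0959] ztop 0.036 10761
0.66 [  0. 291.  42. 326.] col [ 48. 141. 152.] fit [0.3488 0.1949 0.0183] enc [0.3481 0.1955 0.0195] ztop 0.03 1142
dp [0.2323, 0.0109, 0.0015] twist 0.1 rows>= 5.6
```

View pics/w27.png

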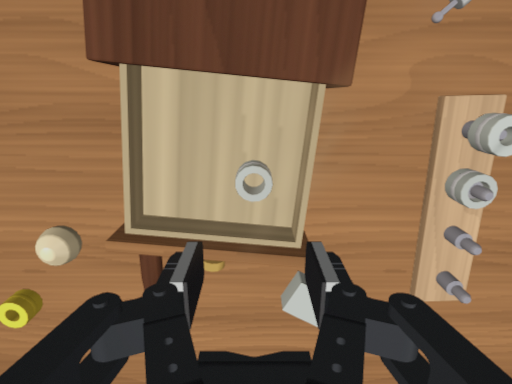

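C stands upright on the drawer floor. Now B, from pin 2.

Emit:
{"fn": "apply_moves", "kwargs": {"rows": [{"dp":[0.2316,0.0141,0],"twist":0,"gripper":0.6},{"dp":[0.2316,0.0141,0],"twist":0,"gripper":0.6},{"dp":[0.2316,0.0141,0],"twist":0,"gripper":0.6},{"dp":[0.2316,0.0141,0],"twist":0,"gripper":0.6},{"dp":[0.2316,0.0141,0],"twist":0,"gripper":0.6},{"dp":[0.2316,0.0141,0],"twist":0,"gripper":0.6},{"dp":[0.2316,0.0141,0.05],"twist":0,"gripper":0.6},{"dp":[0.2316,0.0141,0.09],"twist":0,"gripper":0.6},{"dp":[0.2316,0.0141,0.11],"twist":0,"gripper":0.6},{"dp":[0.2316,0.0141,0.11],"twist":0,"gripper":0.6},{"dp":[0.2316,0.0141,0.11],"twist":0,"gripper":0.6},{"dp":[0.2316,0.0141,0.11],"twist":0,"gripper":0.6}]}}

```text
clock: 34.12
position: [0.5119, -0.3294, 0.0918]
tcp_rot: [180.0, 0.0, -89.9]
ft_force: [-0.1, 0.6, -0.4]
grip_width: 0.0514
```

```bash
python3 -c "
from h import *
sleeves('w28.png');go((.5148,-.3301,.023,-90))
"
```

```text
t 34.12 pos [ 0.5119 -0.3294  0.0918] rpy [ 1.7996e+02  2.0000e-02 -8.9940e+01] F [-0.1  0.6 -0.4] w 0.0514 j [-35.  15. 108.  -0.  57.  55.]
0.88 [224. 177. 286. 242.] col [157. 165. 166.] fit [ 0.5118 -0.3317  0.0186] enc [ 0.5118 -0.3318  0.019 ] ztop 0.0453 2225
0.68 [  3. 103.  45. 320.] col [53. 76. 95.] fit [ 0.4599 -0.1593  0.013 ] enc [ 0.4589 -0.1551  0.0165] ztop 0.0437 3728
0.57 [218.  95. 291. 167.] col [178. 185. 183.] fit [ 0.571  -0.3297  0.0187] enc [ 0.5711 -0.3297  0.019 ] ztop 0.0685 3531
dp [-0.0004, -0.0011, 0.0712] twist 0.1 rows>= 1.7
```

Emit:
{"fn": "apply_moves", "kwargs": {"rows": [{"dp":[0.0002,-0.0013,0.03],"twist":0,"gripper":0.6},{"dp":[0.0002,-0.0013,0.05],"twist":0,"gripper":0.6},{"dp":[0.0002,-0.0013,0.068],"twist":0,"gripper":0.6},{"dp":[0.0002,-0.0013,0.068],"twist":0,"gripper":0.6},{"dp":[0.0002,-0.0013,0.068],"twist":0,"gripper":0.6},{"dp":[0.0002,-0.0013,0.068],"twist":0,"gripper":0.3},{"dp":[0.0002,-0.0013,0.068],"twist":0,"gripper":0.3},{"dp":[0.0002,-0.0013,0.068],"twist":0,"gripper":0.3},{"dp":[0.0002,-0.0013,0.068],"twist":0,"gripper":0.3},{"dp":[0.0002,-0.0013,0.068],"twist":0,"gripper":0.3}]}}

```text
clock: 35.05
position: [0.5151, -0.3307, 0.0267]
tcp_rot: [-179.8, -0.1, -90.0]
ft_force: [-0.3, 0.3, 6.7]
grip_width: 0.0356
```

Emit:
{"fn": "apply_moves", "kwargs": {"rows": [{"dp":[0,0,-0.015],"twist":0,"gripper":0.3},{"dp":[0,0,-0.03],"twist":0,"gripper":0.3},{"dp":[0,0,-0.05],"twist":0,"gripper":0.3},{"dp":[0,0,-0.08],"twist":0,"gripper":0.3},{"dp":[0,0,-0.12],"twist":0,"gripper":0.3},{"dp":[0,0,-0.16],"twist":0,"gripper":0.3},{"dp":[0,0,-0.18],"twist":0,"gripper":0.3},{"dp":[0,0,-0.18],"twist":0,"gripper":0.3},{"dp":[0,0,-0.18],"twist":0,"gripper":0.3}]}}

```text
clock: 35.8
position: [0.5145, -0.3306, 0.207]
tcp_rot: [-179.7, -0.2, -90.0]
ft_force: [0.0, 0.0, -0.6]
grip_width: 0.0352
```

```bash
python3 -c "
from h import *
st();inhand2('w29.png');go((.5315,-.0268,.2,-90))
"
```

```text
t 35.8 pos [ 0.5145 -0.3306  0.207 ] rpy [-179.73   -0.19  -89.95] F [ 0.   0.  -0.6] w 0.0352 j [-35.   9. 102.  -0.  69.  55.]
in tool2: fit [0.0014 0.0034 0.0186] enc ((0.0014451418537646532, 0.003472444834187627), 0.019080789759755135) ztop -0.0186 2979
tilt deg [ 0. -0.]
dp [-0.3029, -0.0186, 0.0043] twist 0.0 rows>= 7.3
```

View pics/w29.png

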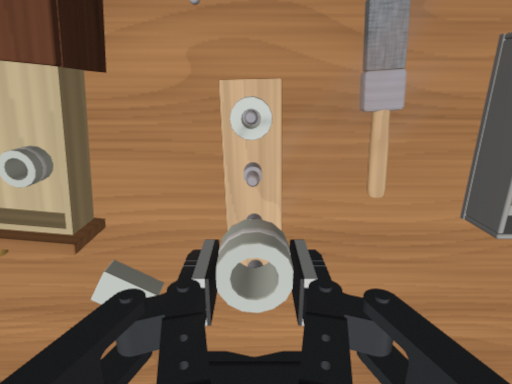

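Emit:
{"fn": "apply_moves", "kwargs": {"rows": [{"dp":[-0.304,-0.0165,0],"twist":0,"gripper":0.3},{"dp":[-0.304,-0.0165,0],"twist":0,"gripper":0.3},{"dp":[-0.304,-0.0165,0],"twist":0,"gripper":0.3},{"dp":[-0.304,-0.0165,0],"twist":0,"gripper":0.3},{"dp":[-0.304,-0.0165,0],"twist":0,"gripper":0.3},{"dp":[-0.304,-0.0165,0],"twist":0,"gripper":0.3},{"dp":[-0.304,-0.0165,0],"twist":0,"gripper":0.3},{"dp":[-0.304,-0.0165,0],"twist":0,"gripper":0.3},{"dp":[-0.304,-0.0165,0.04],"twist":0,"gripper":0.3},{"dp":[-0.304,-0.0165,0.08],"twist":0,"gripper":0.3},{"dp":[-0.304,-0.0165,0.11],"twist":0,"gripper":0.3},{"dp":[-0.304,-0.0165,0.11],"twist":0,"gripper":0.3}]}}

```text
clock: 36.85
position: [0.5214, -0.0249, 0.0849]
tcp_rot: [179.0, 0.1, -89.9]
ft_force: [-1.6, 0.2, -0.8]
grip_width: 0.0352
```

Emit:
{"fn": "apply_moves", "kwargs": {"rows": [{"dp":[0,0,0],"twist":0,"gripper":0.3},{"dp":[0,0,0],"twist":0,"gripper":0.3},{"dp":[0,0,0],"twist":0,"gripper":0.3}]}}

```text
clock: 37.1
position: [0.5314, -0.0261, 0.0961]
tcp_rot: [-179.8, -0.0, -90.0]
ft_force: [0.6, -0.0, 0.4]
grip_width: 0.0353
```

```bash
python3 -c "
from h import *
st();grab('wrist','w30.png');go((.5308,-.0268,.036,-90))
"
```

```text
t 37.1 pos [ 0.5314 -0.0261  0.0961] rpy [-1.7978e+02 -2.0000e-02 -8.9980e+01] F [ 0.6 -0.   0.4] w 0.0353 j [ -5.   7. 117.  -0.  56.  84.]
dp [0.0007, 0.0011, 0.0604] twist 0.0 rows>= 1.4
```

View pics/w30.png

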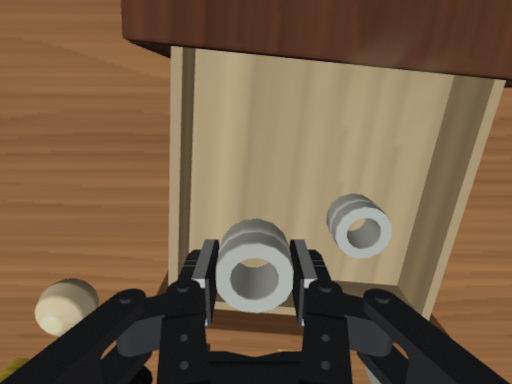

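Emit:
{"fn": "apply_moves", "kwargs": {"rows": [{"dp":[0.0015,0,0.02],"twist":0,"gripper":0.3},{"dp":[0.0015,0,0.04],"twist":0,"gripper":0.3},{"dp":[0.0015,0,0.052],"twist":0,"gripper":0.3},{"dp":[0.0015,0,0.058],"twist":0,"gripper":0.3},{"dp":[0.0015,0,0.061],"twist":0,"gripper":0.3},{"dp":[0.0015,0,0.061],"twist":0,"gripper":0.3},{"dp":[0.0015,0,0.061],"twist":0,"gripper":0.3}]}}

```text
clock: 37.73
position: [0.5306, -0.0273, 0.0341]
tcp_rot: [-179.9, -0.0, -90.0]
ft_force: [0.4, 0.1, -1.2]
grip_width: 0.0355
```

Emit:
{"fn": "apply_moves", "kwargs": {"rows": [{"dp":[0,0,0],"twist":0,"gripper":0.5},{"dp":[0,0,0],"twist":0,"gripper":0.5},{"dp":[0,0,0],"twist":0,"gripper":0.5},{"dp":[0,0,-0.015],"twist":0,"gripper":0.5},{"dp":[0,0,-0.04],"twist":0,"gripper":0.5},{"dp":[0,0,-0.08],"twist":0,"gripper":0.5},{"dp":[0,0,-0.12],"twist":0,"gripper":0.5},{"dp":[0,0,-0.16],"twist":0,"gripper":0.6},{"dp":[0,0,-0.17],"twist":0,"gripper":0.6},{"dp":[0,0,-0.17],"twist":0,"gripper":0.6}]}}

```text
clock: 38.57
position: [0.5328, -0.0274, 0.2084]
tcp_rot: [-179.4, -0.1, -89.9]
ft_force: [-0.9, -0.2, 1.2]
grip_width: 0.0517
```

```bash
python3 -c "
from h import *
sleeves('w31.png');go((.5740,-.3283,.2,-90))
"
```

```text
t 38.57 pos [ 0.5328 -0.0274  0.2084] rpy [-1.7942e+02 -5.0000e-02 -8.9950e+01] F [-0.9 -0.2  1.2] w 0.0517 j [ -6.   0. 111.   0.  68.  84.]
0.94 [ 58. 291.  93. 323.] col [ 50. 141. 153.] fit [0.3496 0.1954 0.0174] enc [0.3529 0.1987 0.0177] ztop 0.0299 488
0.9 [ 1. 41. 40. 84.] col [ 43. 101. 152.] fit [0.6383 0.2078 0.0174] enc [0.6381 0.2079 0.0187] ztop 0.0303 1481
0.71 [302. 157. 342. 203.] col [155. 167. 168.] fit [ 0.5238 -0.1     0.0185] enc [ 0.5238 -0.1001  0.019 ] ztop 0.0522 1223
0.61 [236. 160. 276. 198.] col [157. 166. 167.] fit [ 0.5275 -0.0289  0.0186] enc [ 0.5272 -0.029   0.0191] ztop 0.0523 1057
dp [0.3012, -0.0445, 0.0028] twist 0.1 rows>= 7.3
```

View pics/w31.png

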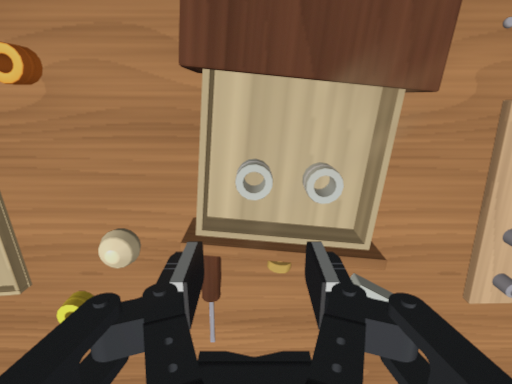

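Both fitting sleeves stand in the drawer at (255,180) and (324,183). Next, A from pin 3.

Emit:
{"fn": "apply_moves", "kwargs": {"rows": [{"dp":[0.3012,-0.041,0],"twist":0,"gripper":0.6},{"dp":[0.3012,-0.041,0],"twist":0,"gripper":0.6},{"dp":[0.3012,-0.041,0],"twist":0,"gripper":0.6},{"dp":[0.3012,-0.041,0],"twist":0,"gripper":0.6},{"dp":[0.3012,-0.041,0],"twist":0,"gripper":0.6},{"dp":[0.3012,-0.041,0],"twist":0,"gripper":0.6},{"dp":[0.3012,-0.041,0],"twist":0,"gripper":0.6},{"dp":[0.3012,-0.041,0.02],"twist":0,"gripper":0.6},{"dp":[0.3012,-0.041,0.06],"twist":0,"gripper":0.6},{"dp":[0.3012,-0.041,0.08],"twist":0,"gripper":0.6},{"dp":[0.3012,-0.041,0.08],"twist":0,"gripper":0.6},{"dp":[0.3012,-0.041,0.08],"twist":0,"gripper":0.6}]}}

```text
clock: 39.67
position: [0.5677, -0.3266, 0.1182]
tcp_rot: [179.6, 0.3, -90.0]
ft_force: [0.4, -0.2, 0.4]
grip_width: 0.0513
```

Emit:
{"fn": "apply_moves", "kwargs": {"rows": [{"dp":[0,0,0],"twist":0,"gripper":0.6},{"dp":[0,0,0],"twist":0,"gripper":0.6}]}}

```text
clock: 39.83
position: [0.5718, -0.3286, 0.1246]
tcp_rot: [-179.9, -0.1, -89.9]
ft_force: [0.5, 0.4, 0.6]
grip_width: 0.0513
```

```bash
python3 -c "
from h import *
sleeves('w32.png');st();go((.5734,-.3283,.044,-90))
"
```

```text
t 39.83 pos [ 0.5718 -0.3286  0.1246] rpy [-1.7987e+02 -8.0000e-02 -8.9920e+01] F [0.5 0.4 0.6] w 0.0513 j [-32.  18. 100.  -0.  62.  58.]
0.77 [226. 176. 283. 235.] col [167. 175. 174.] fit [ 0.5717 -0.3297  0.0185] enc [ 0.5715 -0.3298  0.0189] ztop 0.0682 2349
0.72 [  0. 235.  11. 265.] col [ 95. 104. 105.] fit [ 0.5231 -0.1032  0.0171] enc [ 0.5202 -0.115   0.0121] ztop 0.0335 266
t 39.93 pos [ 0.5721 -0.3287  0.1252] rpy [-1.7982e+02 -1.1000e-01 -8.9920e+01] F [ 0.1  0.  -0.3] w 0.0512 j [-32.  18. 100.   0.  62.  58.]
dp [-0.0006, -0.0011, 0.0812] twist 0.1 rows>= 1.9
```

Emit:
{"fn": "apply_moves", "kwargs": {"rows": [{"dp":[-0.0003,-0.0015,0.03],"twist":0,"gripper":0.6},{"dp":[-0.0003,-0.0015,0.055],"twist":0,"gripper":0.6},{"dp":[-0.0003,-0.0015,0.075],"twist":0,"gripper":0.6},{"dp":[-0.0003,-0.0015,0.08],"twist":0,"gripper":0.6},{"dp":[-0.0003,-0.0015,0.08],"twist":0,"gripper":0.6},{"dp":[-0.0003,-0.0015,0.08],"twist":0,"gripper":0.3},{"dp":[-0.0003,-0.0015,0.08],"twist":0,"gripper":0.3},{"dp":[-0.0003,-0.0015,0.08],"twist":0,"gripper":0.3},{"dp":[-0.0003,-0.0015,0.08],"twist":0,"gripper":0.3},{"dp":[-0.0003,-0.0015,0.08],"twist":0,"gripper":0.3}]}}

```text
clock: 40.77
position: [0.5735, -0.3286, 0.0449]
tcp_rot: [-179.8, -0.1, -90.0]
ft_force: [0.0, 1.3, 4.6]
grip_width: 0.0372
```

Emit:
{"fn": "apply_moves", "kwargs": {"rows": [{"dp":[0,0,-0.01],"twist":0,"gripper":0.3},{"dp":[0,0,-0.025],"twist":0,"gripper":0.3},{"dp":[0,0,-0.05],"twist":0,"gripper":0.3},{"dp":[0,0,-0.08],"twist":0,"gripper":0.3},{"dp":[0,0,-0.12],"twist":0,"gripper":0.3},{"dp":[0,0,-0.15],"twist":0,"gripper":0.3},{"dp":[0,0,-0.16],"twist":0,"gripper":0.3},{"dp":[0,0,-0.16],"twist":0,"gripper":0.3},{"dp":[0,0,-0.16],"twist":0,"gripper":0.3}]}}

```text
clock: 41.52
position: [0.5721, -0.3281, 0.2031]
tcp_rot: [-180.0, -0.0, -90.0]
ft_force: [-1.2, -0.4, -1.7]
grip_width: 0.0372
```

```bash
python3 -c "
from h import *
st();inhand2('w33.png');go((.50,.316,.2,0),(.50,.316,.2,-90))
"
```

```text
t 41.52 pos [ 0.5721 -0.3281  0.2031] rpy [-1.7997e+02 -3.0000e-02 -8.9960e+01] F [-1.2 -0.4 -1.7] w 0.0372 j [-32.  14.  96.  -0.  70.  58.]
in tool2: fit [0.0014 0.0019 0.0186] enc ((0.0009908395586535335, 0.0020005505066365004), 0.019406940788030624) ztop -0.0233 4175
tilt deg [0.4 0.1]
dp [-0.6436, 0.0707, 0.0021] twist -90.0 rows>= 15.5
dp [-0.6436, 0.0707, 0.0021] twist 0.0 rows>= 15.5
```

View pics/w33.png

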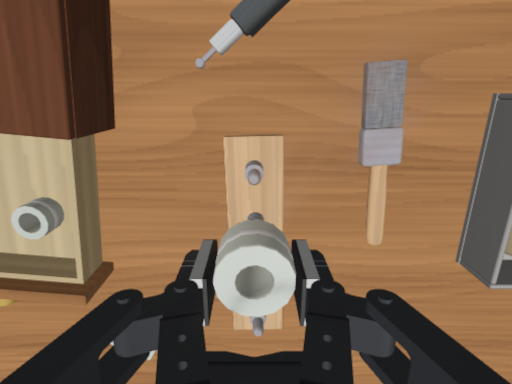

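Emit:
{"fn": "apply_moves", "kwargs": {"rows": [{"dp":[-0.6436,0.0707,0],"twist":0,"gripper":0.3},{"dp":[-0.6436,0.0707,0],"twist":0,"gripper":0.3},{"dp":[-0.6436,0.0707,0],"twist":0,"gripper":0.3},{"dp":[-0.6436,0.0707,0],"twist":0,"gripper":0.3},{"dp":[-0.6436,0.0707,0],"twist":0,"gripper":0.3},{"dp":[-0.6436,0.0707,0],"twist":0,"gripper":0.3},{"dp":[-0.6436,0.0707,0],"twist":0,"gripper":0.3},{"dp":[-0.6436,0.0707,0],"twist":0,"gripper":0.3},{"dp":[-0.6436,0.0707,0],"twist":0,"gripper":0.3},{"dp":[-0.6436,0.0707,0],"twist":0,"gripper":0.3},{"dp":[-0.6436,0.0707,0],"twist":0,"gripper":0.3},{"dp":[-0.6436,0.0707,0],"twist":0,"gripper":0.3}]}}

```text
clock: 42.57
position: [0.5145, 0.1703, 0.1995]
tcp_rot: [179.7, -0.1, -90.0]
ft_force: [1.0, -0.0, -0.2]
grip_width: 0.0372
```

```bash
python3 -c "
from h import *
st();go((.50,.316,.2,0))
"
```

```text
t 42.57 pos [0.5145 0.1703 0.1995] rpy [ 1.7969e+02 -1.0000e-01 -8.9950e+01] F [ 1.  -0.  -0.2] w 0.0372 j [ 16.   2. 110.  -0.  68. 106.]
dp [-0.1457, 0.0144, -0.0007] twist -90.0 rows>= 12.6
```

Emit:
{"fn": "apply_moves", "kwargs": {"rows": [{"dp":[-0.1457,0.0144,0],"twist":-85,"gripper":0.3},{"dp":[-0.1457,0.0144,0],"twist":-85,"gripper":0.3},{"dp":[-0.1457,0.0144,0],"twist":-85,"gripper":0.3},{"dp":[-0.1457,0.0144,0],"twist":-85,"gripper":0.3},{"dp":[-0.1457,0.0144,0],"twist":-85,"gripper":0.3},{"dp":[-0.1457,0.0144,0],"twist":-85,"gripper":0.3},{"dp":[-0.1457,0.0144,0],"twist":-85,"gripper":0.3},{"dp":[-0.1457,0.0144,0],"twist":-85,"gripper":0.3},{"dp":[-0.1457,0.0144,0],"twist":-85,"gripper":0.3},{"dp":[-0.1457,0.0144,0],"twist":-85,"gripper":0.3},{"dp":[-0.1457,0.0144,0],"twist":-85,"gripper":0.3},{"dp":[-0.1457,0.0144,0],"twist":-85,"gripper":0.3}]}}

```text
clock: 43.57
position: [0.5008, 0.3135, 0.199]
tcp_rot: [179.8, 0.3, -4.6]
ft_force: [-0.5, 0.6, -0.6]
grip_width: 0.0372
```

Emit:
{"fn": "apply_moves", "kwargs": {"rows": [{"dp":[0,0,0.05],"twist":0,"gripper":0.3},{"dp":[0,0,0.1],"twist":0,"gripper":0.3},{"dp":[0,0,0.1],"twist":0,"gripper":0.3},{"dp":[0,0,0.1],"twist":0,"gripper":0.3},{"dp":[0,0,0.1],"twist":0,"gripper":0.3}]}}

```text
clock: 43.98
position: [0.5, 0.3131, 0.0991]
tcp_rot: [179.7, 0.4, -5.0]
ft_force: [0.2, -0.2, 0.1]
grip_width: 0.0372
```

```bash
python3 - <<'E'
from h import *
st(); p,d,T=grab('wrist','w34.png')
Q=cloud('wrist',d,T).reshape(-1,3); Q=Q[~np.isnan(Q[:,0])]
for zr in [(.002,.009),(.017,.027)]:
    f=Q[(abs(Q[:,0]-.497)<.14)&(abs(Q[:,1]-.316)<.06)&(Q[:,2]>zr[0])&(Q[:,2]<zr[1])]
    print(zr,len(f),cv2.minAreaRect(f[:,:2].astype(np.float32)))
go((.5,.316,.014,0))
E
```

```text
t 43.98 pos [0.5    0.3131 0.0991] rpy [179.75   0.36  -4.95] F [ 0.2 -0.2  0.1] w 0.0372 j [ 30.  13. 109.  -0.  58.  35.]
(0.002, 0.009) 28347 ((0.5027760863304138, 0.3193870782852173), (0.2667737603187561, 0.1083473265171051), 0.6507418155670166)
(0.017, 0.027) 6052 ((0.49576663970947266, 0.3151913285255432), (0.25057125091552734, 0.09013136476278305), 4.93922233581543)
dp [-0.0018, -0.0018, 0.0876] twist -5.0 rows>= 2.1
```

View pics/w34.png

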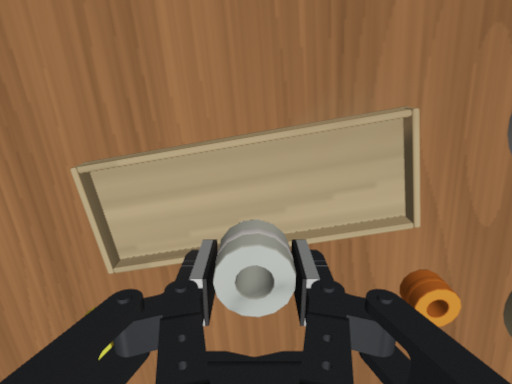

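Emit:
{"fn": "apply_moves", "kwargs": {"rows": [{"dp":[-0.0012,-0.0035,0.03],"twist":0,"gripper":0.3},{"dp":[-0.0012,-0.0035,0.055],"twist":0,"gripper":0.3},{"dp":[-0.0012,-0.0035,0.072],"twist":0,"gripper":0.3},{"dp":[-0.0012,-0.0035,0.08],"twist":0,"gripper":0.3},{"dp":[-0.0012,-0.0035,0.083],"twist":0,"gripper":0.3},{"dp":[-0.0012,-0.0035,0.083],"twist":0,"gripper":0.3},{"dp":[-0.0012,-0.0035,0.083],"twist":0,"gripper":0.3}]}}

```text
clock: 44.62
position: [0.5033, 0.3191, 0.0218]
tcp_rot: [-179.9, -0.1, -5.0]
ft_force: [0.5, -0.5, -0.5]
grip_width: 0.0368
```

Emit:
{"fn": "apply_moves", "kwargs": {"rows": [{"dp":[0,0.002,0.002],"twist":0,"gripper":0.3},{"dp":[0,0.002,0.002],"twist":0,"gripper":0.3},{"dp":[0,0.002,0.002],"twist":0,"gripper":0.3}]}}

```text
clock: 44.87
position: [0.5021, 0.3164, 0.0188]
tcp_rot: [-180.0, -0.1, -5.0]
ft_force: [-0.3, -0.0, -0.5]
grip_width: 0.0372
```

Emit:
{"fn": "apply_moves", "kwargs": {"rows": [{"dp":[0,0,0.004],"twist":0,"gripper":0.3},{"dp":[0,0,0.006],"twist":0,"gripper":0.3},{"dp":[0,0,0.006],"twist":0,"gripper":0.3},{"dp":[0,0,0.006],"twist":0,"gripper":0.3}]}}

```text
clock: 45.2
position: [0.5018, 0.3164, 0.0122]
tcp_rot: [-180.0, -0.0, -5.0]
ft_force: [0.0, 0.2, 2.1]
grip_width: 0.0372
```

Emit:
{"fn": "apply_moves", "kwargs": {"rows": [{"dp":[0,0,0],"twist":0,"gripper":0.5},{"dp":[0,0,0],"twist":0,"gripper":0.5},{"dp":[0,0,0],"twist":0,"gripper":0.5},{"dp":[0,0,-0.015],"twist":0,"gripper":0.5},{"dp":[0,0,-0.04],"twist":0,"gripper":0.5},{"dp":[0,0,-0.08],"twist":0,"gripper":0.5},{"dp":[0,0,-0.12],"twist":0,"gripper":0.5},{"dp":[0,0,-0.16],"twist":0,"gripper":0.5},{"dp":[0,0,-0.17],"twist":0,"gripper":0.5},{"dp":[0,0,-0.17],"twist":0,"gripper":0.5}]}}

```text
clock: 46.03
position: [0.5046, 0.318, 0.1874]
tcp_rot: [-179.7, -0.5, -5.0]
ft_force: [-0.3, 0.9, -0.1]
grip_width: 0.0422
```

```bash
python3 -c "
from h import *
sleeves('w35.png');go((.42,.10,.19,-50),(.40,-.0515,.19,-95.1))
"
```

```text
t 46.03 pos [0.5046 0.318  0.1874] rpy [-179.68   -0.46   -4.95] F [-0.3  0.9 -0.1] w 0.0422 j [ 30.   8. 105.   0.  66.  35.]
0.87 [359. 231. 401. 273.] col [ 43. 108. 169.] fit [0.6395 0.212  0.0186] enc [0.6398 0.212  0.0195] ztop 0.0304 1307
0.76 [231. 156. 272. 197.] col [167. 176. 176.] fit [0.5016 0.3144 0.0186] enc [0.5016 0.3142 0.019 ] ztop 0.0354 1215
0.74 [128. 350. 151. 376.] col [33. 33. 34.] fit [0.3442 0.0921 0.0181] enc [0.3456 0.0916 0.0189] ztop 0.0302 393
0.57 [107. 265. 151. 298.] col [ 56. 155. 169.] fit [0.3489 0.1977 0.0183] enc [0.3489 0.1978 0.019 ] ztop 0.0299 920
0.34 [199. 304. 231. 340.] col [148. 177. 188.] fit [0.4365 0.1343 0.0127] enc [0.4361 0.1343 0.0139] ztop 0.0356 915
dp [-0.0624, 0.2223, -0.0084] twist 45.0 rows>= 6.3
dp [-0.0693, 0.375, -0.0084] twist 90.1 rows>= 12.6
```

View pics/w35.png

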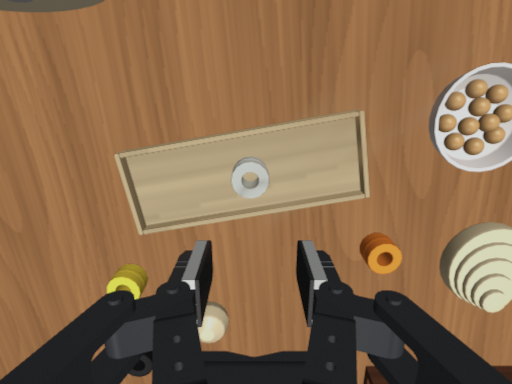

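A stands in the tray (250,179) with its top at 35 mm. Now to the front of the drawer knob with the gripper shut.

Emit:
{"fn": "apply_moves", "kwargs": {"rows": [{"dp":[-0.0693,0.375,0],"twist":90,"gripper":0},{"dp":[-0.0693,0.375,0],"twist":90,"gripper":0},{"dp":[-0.0693,0.375,0],"twist":90,"gripper":0},{"dp":[-0.0693,0.375,0],"twist":90,"gripper":0},{"dp":[-0.0693,0.375,0],"twist":90,"gripper":0},{"dp":[-0.0693,0.375,0],"twist":90,"gripper":0},{"dp":[-0.0693,0.375,0],"twist":90,"gripper":0},{"dp":[-0.0693,0.375,0],"twist":90,"gripper":0},{"dp":[-0.0693,0.375,0],"twist":90,"gripper":0},{"dp":[-0.0693,0.375,0],"twist":90,"gripper":0},{"dp":[-0.0693,0.375,0],"twist":90,"gripper":0},{"dp":[-0.0693,0.375,0],"twist":90,"gripper":0}]}}

```text
clock: 47.13
position: [0.3976, -0.0523, 0.1788]
tcp_rot: [179.7, 0.1, -91.4]
ft_force: [-0.9, -0.7, -0.5]
grip_width: 0.0
```

```bash
python3 - <<'E'
from h import *
st();go((.40,-.0515,.19,-95.1))
p,d,T=grab('wrist','w36.png')
Q=cloud('wrist',d,T).reshape(-1,3); Q=Q[~np.isnan(Q[:,0])]
f=Q[(Q[:,0]>.40)&(Q[:,0]<.52)&(Q[:,1]>-.2)&(Q[:,1]<.08)&(Q[:,2]>.074)&(Q[:,2]<.084)]; print('front top',len(f),cv2.minAreaRect(f[:,:2].astype(np.float32)))
E
```

```text
t 47.13 pos [ 0.3976 -0.0523  0.1788] rpy [ 1.7968e+02  6.0000e-02 -9.1450e+01] F [-0.9 -0.7 -0.5] w 0.0 j [-11. -13. 126.   0.  67.  80.]
dp [-0.0009, -0.0023, -0.0112] twist 3.7 rows>= 0.5
front top 4449 ((0.45941516757011414, -0.05850274860858917), (0.20284941792488098, 0.012179714627563953), 84.682861328125)
```

View pics/w36.png

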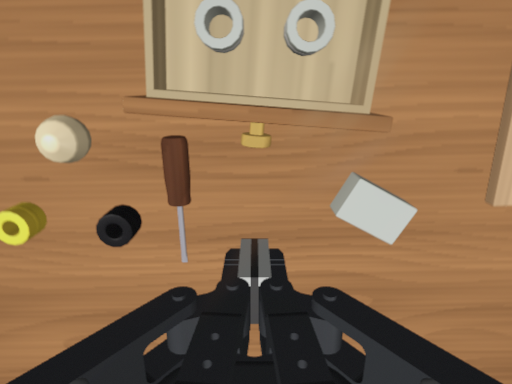

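The knob at (256,135) lines up with the gripper centre. Chisel and offcut are well clear on both sides. Descending.

Emit:
{"fn": "apply_moves", "kwargs": {"rows": [{"dp":[0,-0.001,0.03],"twist":3.7,"gripper":0},{"dp":[0,-0.001,0.06],"twist":3.7,"gripper":0},{"dp":[0,-0.001,0.09],"twist":3.7,"gripper":0},{"dp":[0,-0.001,0.12],"twist":3.7,"gripper":0},{"dp":[0,-0.001,0.14],"twist":3.7,"gripper":0},{"dp":[0,-0.001,0.14],"twist":3.7,"gripper":0},{"dp":[0,-0.001,0.14],"twist":3.7,"gripper":0},{"dp":[0,-0.001,0.14],"twist":3.7,"gripper":0}]}}

```text
clock: 47.85
position: [0.4011, -0.0512, 0.0419]
tcp_rot: [180.0, 0.0, -94.5]
ft_force: [1.2, 0.0, 0.3]
grip_width: -0.0
```

```bash
python3 -c "
from h import *
st();grab('wrist','w37.png');grab('side','s2.png')"
```

```text
t 47.85 pos [ 0.4011 -0.0512  0.0419] rpy [179.95   0.   -94.51] F [1.2 0.  0.3] w -0.0 j [-11.  -2. 134.  -0.  49.  84.]
```

View pics/w37.png

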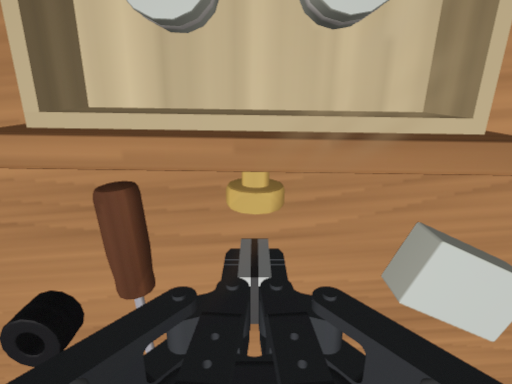

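View pics/s2.png

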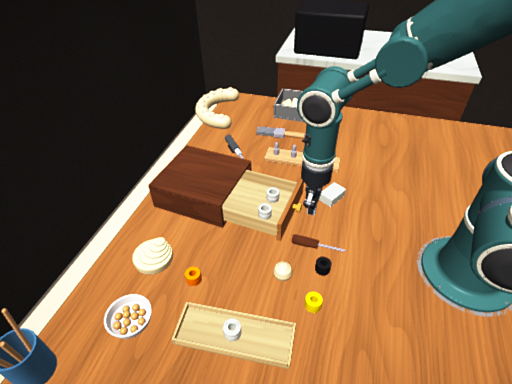

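Emit:
{"fn": "apply_moves", "kwargs": {"rows": [{"dp":[0,-0.006,0],"twist":0,"gripper":0},{"dp":[0,-0.011,0],"twist":0,"gripper":0},{"dp":[0,-0.015,0],"twist":0,"gripper":0},{"dp":[0,-0.018,0],"twist":0,"gripper":0},{"dp":[0,-0.021,0],"twist":0,"gripper":0},{"dp":[0,-0.025,0],"twist":0,"gripper":0},{"dp":[0,-0.03,0],"twist":0,"gripper":0},{"dp":[0,-0.036,0],"twist":0,"gripper":0},{"dp":[0,-0.043,0],"twist":0,"gripper":0},{"dp":[0,-0.05,0],"twist":0,"gripper":0},{"dp":[0,-0.057,0],"twist":0,"gripper":0},{"dp":[0,-0.064,0],"twist":0,"gripper":0}]}}

```text
clock: 48.95
position: [0.4656, -0.0567, 0.0417]
tcp_rot: [180.0, -0.0, -94.6]
ft_force: [-1.8, -1.3, 0.5]
grip_width: -0.0002
```

```bash
python3 -c "
from h import *
st();grab('wrist','w38.png')"
```

```text
t 48.95 pos [ 0.4656 -0.0567  0.0417] rpy [ 1.7997e+02 -1.0000e-02 -9.4600e+01] F [-1.8 -1.3  0.5] w -0.0002 j [-10.   5. 126.  -0.  49.  85.]
```

View pics/w38.png

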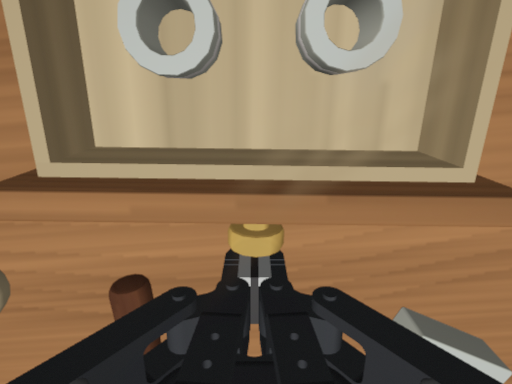

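Emit:
{"fn": "apply_moves", "kwargs": {"rows": [{"dp":[0,-0.007,0],"twist":0,"gripper":0},{"dp":[0,-0.014,0],"twist":0,"gripper":0},{"dp":[0,-0.021,0],"twist":0,"gripper":0},{"dp":[0,-0.028,0],"twist":0,"gripper":0},{"dp":[0,-0.035,0],"twist":0,"gripper":0},{"dp":[0,-0.042,0],"twist":0,"gripper":0},{"dp":[0,-0.049,0],"twist":0,"gripper":0},{"dp":[0,-0.056,0],"twist":0,"gripper":0},{"dp":[0,-0.063,0],"twist":0,"gripper":0},{"dp":[0,-0.07,0],"twist":0,"gripper":0},{"dp":[0,-0.077,0],"twist":0,"gripper":0},{"dp":[0,-0.084,0],"twist":0,"gripper":0}]}}

```text
clock: 50.0
position: [0.5494, -0.0633, 0.0419]
tcp_rot: [-180.0, 0.0, -94.6]
ft_force: [-2.5, -1.5, 0.7]
grip_width: 0.0001
```

```bash
python3 -c "
from h import *
st();grab('wrist','w39.png');grab('side','s3.png')"
```

```text
t 50.0 pos [ 0.5494 -0.0633  0.0419] rpy [-180.     0.   -94.6] F [-2.5 -1.5  0.7] w 0.0001 j [ -9.  13. 116.   0.  51.  85.]
```

View pics/w39.png

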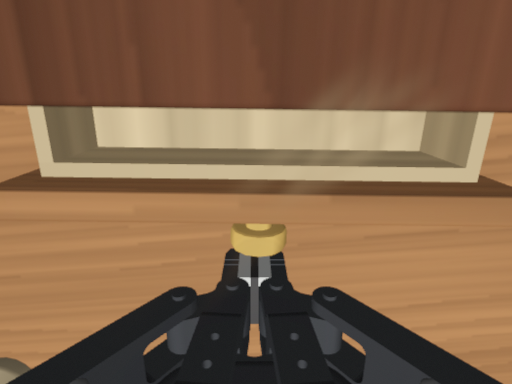

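View pics/s3.png

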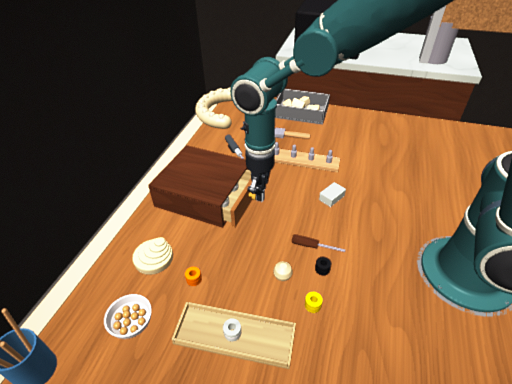

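Emit:
{"fn": "apply_moves", "kwargs": {"rows": [{"dp":[0,-0.004,0],"twist":0,"gripper":0},{"dp":[0,-0.008,0],"twist":0,"gripper":0},{"dp":[0,-0.011,0],"twist":0,"gripper":0},{"dp":[0,-0.014,0],"twist":0,"gripper":0},{"dp":[0,-0.016,0],"twist":0,"gripper":0},{"dp":[0,-0.018,0],"twist":0,"gripper":0},{"dp":[0,-0.02,0],"twist":0,"gripper":0}]}}

```text
clock: 50.68
position: [0.5688, -0.0648, 0.0419]
tcp_rot: [180.0, 0.0, -94.6]
ft_force: [-2.2, 0.0, 1.4]
grip_width: 0.0001
```

```bash
cat >> h.py <<'E'
def front(fn):
    p,d,T=grab('wrist',fn); Q=cloud('wrist',d,T).reshape(-1,3); Q=Q[~np.isnan(Q[:,0])]
    a=np.radians(-5.1); ex=np.array([np.cos(a),np.sin(a)])
    B=Q[(abs(Q[:,1]+.07)<.08)]
    s=B[:,:2]@ex
    z=B[:,2]
    f=(z>.073)&(z<.083); c=(z>.084)&(z<.094)
    print('front top s',np.percentile(s[f],[2,50,98]).round(4) if f.sum() else None,'cab s',np.percentile(s[c],[0.5,2]).round(4) if c.sum() else None, f.sum(), c.sum())
E
python3 -c "
from h import *
st();front('w40.png')"
```

```text
t 50.68 pos [ 0.5688 -0.0648  0.0419] rpy [ 1.80e+02  1.00e-02 -9.46e+01] F [-2.2  0.   1.4] w 0.0001 j [ -9.  15. 114.   0.  51.  86.]
front top s [0.579  0.6122 0.6172] cab s [0.5743 0.5838] 16438 90480
```

View pics/w40.png

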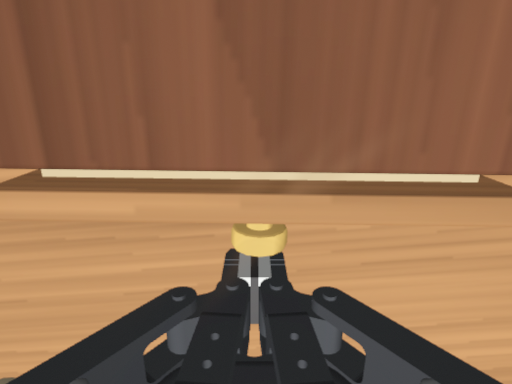

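Emit:
{"fn": "apply_moves", "kwargs": {"rows": [{"dp":[0,-0.002,0],"twist":0,"gripper":0},{"dp":[0,-0.004,0],"twist":0,"gripper":0},{"dp":[0,-0.005,0],"twist":0,"gripper":0},{"dp":[0,-0.006,0],"twist":0,"gripper":0},{"dp":[0,-0.007,0],"twist":0,"gripper":0},{"dp":[0,-0.008,0],"twist":0,"gripper":0},{"dp":[0,-0.009,0],"twist":0,"gripper":0},{"dp":[0,-0.01,0],"twist":0,"gripper":0}]}}

```text
clock: 51.4
position: [0.5772, -0.0657, 0.0415]
tcp_rot: [179.8, -0.0, -94.6]
ft_force: [-3.1, -0.1, 1.0]
grip_width: -0.0003
```

```bash
python3 -c "
from h import *
st();front('w41.png')"
```

```text
t 51.4 pos [ 0.5772 -0.0657  0.0415] rpy [ 1.7984e+02 -1.0000e-02 -9.4590e+01] F [-3.1 -0.1  1. ] w -0.0003 j [ -9.  16. 113.  -0.  51.  86.]
front top s [0.5848 0.6191 0.6243] cab s [0.5853 0.5925] 12953 103316
```

View pics/w41.png

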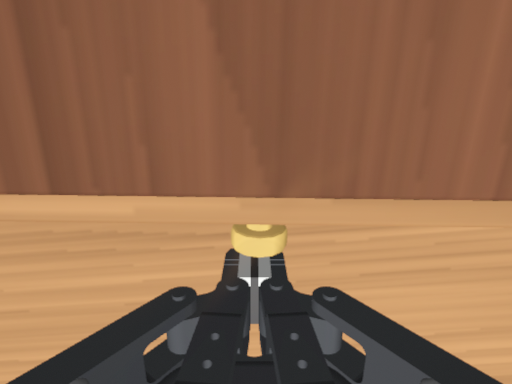

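Emit:
{"fn": "apply_moves", "kwargs": {"rows": [{"dp":[0,-0.001,0],"twist":0,"gripper":0},{"dp":[0,-0.002,0],"twist":0,"gripper":0},{"dp":[0,-0.003,0],"twist":0,"gripper":0},{"dp":[0,-0.004,0],"twist":0,"gripper":0},{"dp":[0,-0.005,0],"twist":0,"gripper":0}]}}

```text
clock: 51.87
position: [0.5785, -0.0657, 0.0415]
tcp_rot: [179.3, 0.0, -94.6]
ft_force: [-18.2, 0.5, 15.8]
grip_width: 0.0002
```

Emit:
{"fn": "apply_moves", "kwargs": {"rows": [{"dp":[0,-0.001,0],"twist":0,"gripper":0},{"dp":[0,-0.002,0],"twist":0,"gripper":0}]}}

```text
clock: 52.03
position: [0.5784, -0.0657, 0.0411]
tcp_rot: [179.1, 0.0, -94.6]
ft_force: [-23.8, 0.2, 16.4]
grip_width: 0.0006
```

```bash
python3 -c "
from h import *
st();front('w42.png')"
```

```text
t 52.03 pos [ 0.5784 -0.0657  0.0411] rpy [179.1    0.   -94.57] F [-23.8   0.2  16.4] w 0.0006 j [ -9.  16. 112.  -0.  52.  86.]
front top s [0.5846 0.6196 0.6242] cab s [0.586  0.5943] 11189 106769
```

```bash
python3 - <<'E'
from h import *
a=np.radians(-5.1); ex=np.array([np.cos(a),np.sin(a)])
Q=np.load('P_w25.npy')
s=Q[:,:2]@ex
c=(Q[:,2]>.086)&(Q[:,2]<.092)&(s>.58)&(abs(Q[:,1]+.07)<.09); print('cab front s',np.percentile(s[c],[0.2,1,3]).round(4))
c=(Q[:,2]>.077)&(Q[:,2]<.083)&(s<.5)&(s>.42)&(abs(Q[:,1]+.06)<.09); print('board s then',np.percentile(s[c],[1,50,99]).round(4),c.sum())
p,d,T=grab('wrist'); P=cloud('wrist',d,T); Q=P.reshape(-1,3); Q=Q[~np.isnan(Q[:,0])]; s=Q[:,:2]@ex
for lo,hi in [(.077,.083),(.086,.092)]:
    c=(Q[:,2]>lo)&(Q[:,2]<hi)&(s>.56)&(s<.70)&((abs(Q[:,1]+.115)<.02)|(abs(Q[:,1]+.005)<.02))
    print(lo,np.percentile(s[c],[.5,1,5,50,95,99]).round(4),c.sum())
# column profile at px 120
for u in (120,400):
    for v in range(150,240,6):
        q=P[v,u]; print(u,v,round(float(q[:2]@ex),4),round(float(q[2]),4),end=' | ')
    print()
st()
E
```

```text
cab front s [0.6269 0.6272 0.6278]
board s then [0.4565 0.4634 0.4682] 1468
0.077 [0.6151 0.6153 0.6159 0.6201 0.6239 0.6244] 5146
0.086 [0.6273 0.6278 0.6306 0.6583 0.6824 0.6845] 45791
120 150 0.6443 0.0879 | 120 156 0.6427 0.0889 | 120 162 0.6407 0.0885 | 120 168 0.6385 0.0873 | 120 174 0.6367 0.0878 | 120 180 0.6344 0.0868 | 120 186 0.6328 0.0878 | 120 192 0.6307 0.0877 | 120 198 0.6287 0.0878 | 120 204 0.6236 0.08 | 120 210 0.6209 0.079 | 120 216 0.6189 0.0797 | 120 222 0.617 0.0807 | 120 228 0.5756 -0.0008 | 120 234 0.5716 -0.0002 | 
400 150 0.6453 0.0886 | 400 156 0.6435 0.0885 | 400 162 0.6418 0.0892 | 400 168 0.6395 0.0877 | 400 174 0.6377 0.088 | 400 180 0.6356 0.0874 | 400 186 0.6339 0.0886 | 400 192 0.6318 0.0882 | 400 198 0.6294 0.0872 | 400 204 0.6275 0.0877 | 400 210 0.622 0.0791 | 400 216 0.6199 0.0796 | 400 222 0.6176 0.0797 | 400 228 0.5776 -0.0007 | 400 234 0.5733 -0.0007 | 
t 52.13 pos [ 0.5784 -0.0657  0.041 ] rpy [179.12   0.   -94.57] F [-21.7   1.6  15.8] w 0.0001 j [ -9.  16. 112.  -0.  52.  86.]
```

Board outer face is 12 mm ahead of the cabinet front, which is the board's own thickness, so the drawer is home and the force comes from the end stop. Backing off.

Emit:
{"fn": "apply_moves", "kwargs": {"rows": [{"dp":[0,0.005,0],"twist":0,"gripper":0},{"dp":[0,0.01,0],"twist":0,"gripper":0},{"dp":[0,0.02,0],"twist":0,"gripper":0},{"dp":[0,0.04,0],"twist":0,"gripper":0},{"dp":[0,0.06,0],"twist":0,"gripper":0},{"dp":[0,0.06,-0.04],"twist":0,"gripper":0},{"dp":[0,0.06,-0.08],"twist":0,"gripper":0},{"dp":[0,0.06,-0.12],"twist":0,"gripper":0},{"dp":[0,0.06,-0.16],"twist":0,"gripper":0},{"dp":[0,0.06,-0.17],"twist":0,"gripper":0},{"dp":[0,0.06,-0.17],"twist":0,"gripper":0},{"dp":[0,0.06,-0.17],"twist":0,"gripper":0}]}}

```text
clock: 53.13
position: [0.5264, -0.0614, 0.2126]
tcp_rot: [-179.8, -0.0, -94.6]
ft_force: [-1.3, 0.3, -0.6]
grip_width: 0.0002
```

```bash
python3 - <<'E'
from h import *
st()
a=np.radians(-5.1); ex=np.array([np.cos(a),np.sin(a)])
p,d,T=grab('wrist','w43.png'); P=cloud('wrist',d,T); Q=P.reshape(-1,3); Q=Q[~np.isnan(Q[:,0])]; s=Q[:,:2]@ex
for lo,hi in [(.077,.083),(.086,.092)]:
    c=(Q[:,2]>lo)&(Q[:,2]<hi)&(s>.56)&(s<.70)&(abs(Q[:,1]+.07)<.08)
    print(lo,np.percentile(s[c],[.5,1,5,50,95]).round(4),c.sum())
grab('scene','sc9.png'); p,d,T=grab('side','s9.png'); P=cloud('side',d,T)
for m in arm.masks_of('side','sleeve_a'):
    Q=P[m['mask']]; Q=Q[~np.isnan(Q[:,0])]; print(round(m['conf'],2),np.round(m['box']),p[m['mask']].mean(0).round(),Q.mean(0).round(3),Q[:,2].max().round(3))
E
```

```text
t 53.13 pos [ 0.5264 -0.0614  0.2126] rpy [-1.7984e+02 -1.0000e-02 -9.4590e+01] F [-1.3  0.3 -0.6] w 0.0002 j [ -9.   0. 111.   0.  69.  85.]
0.077 [0.6149 0.6151 0.6156 0.6211 0.6265] 3015
0.086 [0.6272 0.6275 0.6295 0.6517 0.6722] 14016
0.84 [307. 293. 324. 313.] [  0. 217. 234.] [0.348 0.203 0.023] 0.034
0.77 [184. 267. 198. 289.] [  4. 131. 225.] [0.637 0.214 0.023] 0.035
0.52 [220. 321. 245. 341.] [205. 214. 215.] [0.5   0.318 0.028] 0.039
0.5 [315. 259. 331. 274.] [25. 25. 29.] [0.342 0.098 0.023] 0.034
```

View pics/s9.png

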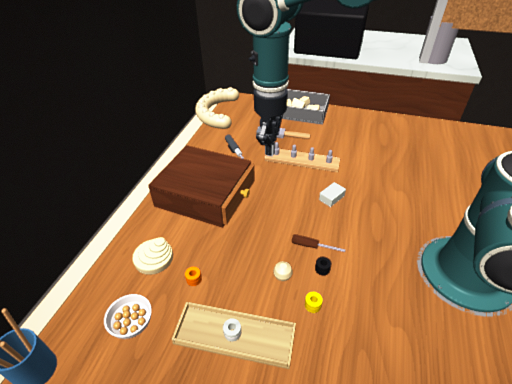

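View pics/sc9.png

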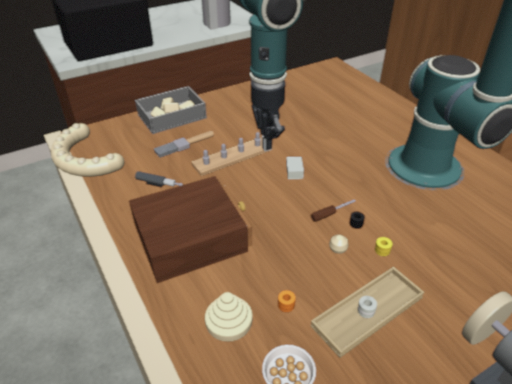

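View pics/w43.png

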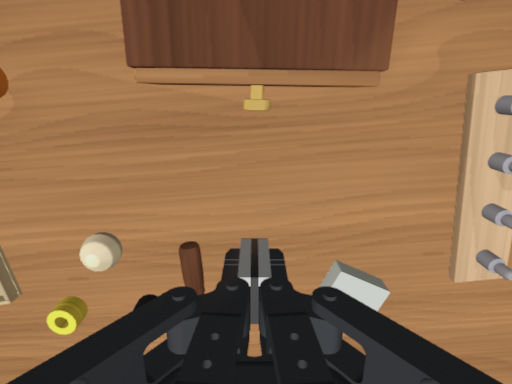

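The drawer stays home, the arm is clear, and A is standing in the tray at scene (368,306). The bystanders are where they were. Handing in.

```bash
python3 -c "
from h import *
arm.finish_job(); st()"
```

```text
the job is handed in; nothing more can be done
the job is handed in; nothing more can be done
```

The job is handed in at about 53 s of the 210 s allowed; no verdict is reported.

**Gauging:** Three grey sleeves were present, and I stood them all on pins 1 to 3 together. Two went right down, with tops at about 45 mm. One rode on the shoulder, with its top at about 68 mm.

**Sorting:** I put the two fitting sleeves on the drawer floor and the high one on the floor of the rework tray. I then pushed the drawer home at about 0.1 m/s or less.

**Last checks:**
- **Drawer:** it is home. The front board stands 12.3 mm ahead of the cabinet, against its own 12 mm thickness, and it stayed there after I backed off.
- **Tray:** the high sleeve stands upright, top at 35 mm.
- **Bystanders:** none looks moved in the final pictures.

**Not confirmed:**
- I could not see the two sleeves inside the closed drawer. They stood upright in my last view, partway through the push.
- I felt no separate snap at the detent, only the end stop. I pressed it with about 24 N and at that point also read about 16 N upward force on the tool, which I did not explain.

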